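Pack the spare copy lamp under the cantilever tray

ROBOT

A 6-joint arm with a two-finger parallel gripper is mounted at the origin on the work surface. World frame = base frame: x ahead of the robot, y to its left, z up, the work surface at z = 0. Lengths are in m, angles in rad, forces in N, time in s.
With the tool pointing down it reaches from about 0.35 to 0.85 m from the base axis. Payload 8.1 kg.
Tool frame: the origin (TCP) lies at the centre of the arm's flange, where the gripper is bolted on; the fingertips stand 186 mm ahead of it and the grasp point (between the pads) lies 167 mm ahead of it; z points along the fingers, y is the direction in which the jaws open and shut (so a half turn about z gives the same grasp; the last joint's range is limited). The gripper opens to 93 mm and grips with 3 to 60 N. Pads are 15 mm wide; open, the fingers measure 128 mm over their backs; the gripper's body (75 mm by 188 mm) begins 65 mm behind the grasp point.
Start: joints at [1.155, 0.13, 1.488, -0, 1.523, -0.085], TCP at [0.195, 0.567, 0.405] pointing down, gripper open.
Joint ranges: [-2.96, 2.96], [-0.89, 2.26], [0.02, 2.5], [-1.34, 4.48], [0, 2.73], [-2.66, 2.66]. Speed limits (rad/s): [2.39, 2.39, 2.79, 3.14, 3.14, 3.14].

INTERFACE

Orientations are given as a rotation vector (axis times angle).
In Python, from plant import robot, viewer, order gives the robot as it stands.
- The arm moves only by the tool apply_moves, never from a script. Its argument "deltas" is a list of rows, each a list of 3 entries, a list of its own where there are three numbers: the finger opening in mm, from 0 to 93, then the shift along the tool's x, y, z in mm, then the turn about the tool's z in rad. In form: [[grip, [dx, dy, dz], yaw], ...]. A call has 1 to 5 rows; each row shifts and turns the commanded pose from where the row before left it, along the tool's axes as they then stand; what a row does not reach is not made up. A row lasts 1/8 s, in which the tool goes at most 62.5 mm and 10.7 degrees, less where a joint would pass 70% of its speed; a pose out of reach is approached as far as the arm can. A call is refused whole if a number of a shift passes 62.5 or a number of a turn 0.188, either way. A call with a gripper value outside its range is refused whole. The fingers move at their own pace and stop on an object; "grip_force" is the grip in N (left out, the last holds). Time passes only in rows, so rows that do not move let the fingers close. It gives the time, the measured TCP pose, the force and the opening at its end, in the units of the state.
- robot.read_state(): the state, without advancing time (a new reading comes with each control period).
- viewer.read_camera(name): name is "side" or "top" or "wrist"; returns the picture (384x512x3 uint8, blue, green, red); there is no depth.
- viewer.get_calibration(name): a dict with "fx", "fy", "cx", "cy" (pixels), "R" (3x3) and "t" (3): a world point X has camera coordinates R X + t. Camera axes: x right, y down, z forward; pixel columns grow to the right and rows downward; lengths in m; the calibration is good to about 2 mm. A picture is of the moment at which its call begins: read the wrist's pose just before it. get_calibration takes no time and is no camera call; for the wrist camera it gives the pose at the moment of the call.
- order.close_job(): hands the job in, once; it reports no verdict.
The state is a dict: "t": time; "q": joint angles; "dq": joint speeds; "joint_torque": joint torques, N m; "tool_pos": TCP position; "orientation": TCP orientation; "force": force on the tool from outside, world axes, zero at the start; "wrist_torque": the same for the moment, N m; "opening": finger opening in m.
Only numpy, scipy, OpenCV 4.12 (cv2) and the standard library are available. Lean on these libraries where they do the work, as an engineer would, in place of code of your own. Each camera call takes 0.05 s, during which the arm holds its last target. There are 200 camera calls.

TASK

Pack the spare large-globe lamp into the lamp case: lift the case's cantilever tray until it stands fully open, set the lamp gently, globe down and upright, fully home in the empty cup underneath and let go of it, then lower the tray under control until it is shut. The lamps are glass, so no knocks; leave the lamp already in the case, the small lamp and the other things on the desk where they are.

Things in the scene. Friction and masses are not known exactly. Their poses are not given: they have to be found in the camera images.
- lamp_mid (a point): the spare lamp to pack, an LED lamp standing upright, globe down, in one of the two cups of the pulp carrier (which cup varies). 108 mm tall: ball globe, then a smooth plastic housing to grip (34 mm across, 56 to 84 mm above the lamp's lowest point), then a metal screw cap 26 mm across. About 90 g. Point: on its axis, 54 mm above its lowest point; z runs from globe to cap
- lamp_globe (a point): centre of that lamp's ball globe, 60 mm in diameter: on the axis, 30 mm above the lamp's lowest point, 24 mm below lamp_mid
- small_lamp_mid (a point): smaller lamp in the carrier's other cup, 80 mm tall, globe 45 mm; leave it. Point: on its axis, half-way up
- carrier: fixed moulded-pulp carrier on the desk to the robot's left, 100 mm (x) by 216 mm (y), 34 mm high, with two cups 112 mm apart along y. Origin: centre of its underside
- case: the aluminium lamp case, fixed: open box 208 mm (x) by 292 mm (y), walls 4 mm thick and 126 mm high. Origin: centre of its underside; -x is its front, towards the robot. Inside, 18 to 24 mm behind the middle, stand two identical black cups 132 mm apart along y, one empty and one with a lamp. The tray, as large as the case, sits on the walls and covers it
- case_floor (a point): centre of the case's inner floor, 4 mm above its underside. Once the tray is open its front edge still overhangs the case: it stands 22 mm to the +x of this point, straight above the cups' axes within 4 mm, with the tray's underside 180 mm above the desk. A gripper held upright over a cup strikes it; one leaning back towards the case's front passes under it
- cup_free_seat (a point): seat of the empty cup (which side of the case varies): where the centre of the lamp's globe lies when the lamp is fully home, 40 mm above the desk. The cup is dished, its sides sloping 50 deg from level, mouth 70 mm across, rim 6 mm below this point, 82 mm over the outside. A lamp fully home reaches 118 mm above the desk, 8 mm under the shut tray
- cup_used_seat (a point): the same point of the occupied cup
- lamp_in_case_mid (a point): the lamp already in the case, same model as the spare lamp; leave it. Point: on its axis, 54 mm above its lowest point
- tray_lift (a joint): swing q of the tray's links, rad: 0 shut, 1.274 fully open on its stop, where it stays by its own weight. The tray stays level. From shut it has moved 115 mm x (sin(q - 60 deg) + sin 60 deg) along case +x and 115 mm x (cos(q - 60 deg) - cos 60 deg) upwards: fully open 126 mm back and 55 mm up. Let go below q = 1.05 it falls shut. Some 6 N at the handle lifts it
- tray_handle (a point): middle of the tray's handle: a level steel bar 12 mm thick, 96 mm long along case y, over the middle of the tray and 62 mm above the tray's underside. The tray is 45 mm deep, its floor 3 mm thick; it is empty round the handle, and its end pockets (beyond 72 mm either side) hold small kit
- mouse: computer mouse, bystander, 105 x 60 x 34 mm; origin at the centre of its underside
- loupe: black stand loupe, bystander, 54 mm across, 52 mm high; origin at the centre of its underside
- tape_roll: roll of paper tape lying flat, bystander, 90 mm across, 24 mm high; origin at the centre of its underside
- pencil_pot: steel pencil pot with pencils, bystander, 76 mm across, 158 mm high; origin at the centre of its underside
Mind the look-alikes: they are no part of the job. Leave any yellow look-alike of the part that bears lamp_mid alone.

How it is judged:
By the outcome, as a careful person would: the job done as asked, in the order asked, and still so for the second after the job is handed in, with the robot touching nothing.
It also fails if it takes over 67 s, if anything falls off the work surface, if the arm or the gripper's body presses on something with over 40 N, if the wrist force passes 120 N, or if a joint passes its speed limit or range.

## Working session

There is one attempt and no reset: what is moved stays moved. The work goes in short steps, Python scripts to look and compute and a tool call to move; the robot and the scene stay as the last step left them, time stands still between calls to the robot, and variables do not carry over. Pictures are saved under pics/ and viewed, about 8 in all and at most 12, crops included, and the job is handed in when it is done.

Besides the shell and the picture viewer there is one more tool, called after "Emit:" by a JSON object that holds its "method" and its "body", one argument or row to a line. apply_moves: Moves the arm, as the interface text tells. Its arguments: {"type":"object","properties":{"deltas":{"type":"array"},"grip_force":{"type":"number"}},"required":["deltas"]}

```bash
mkdir -p pics; ls
cat > h.py <<'E'
import numpy as np,cv2
from scipy.spatial.transform import Rotation as Ro
from plant import robot,viewer,order
def cal(n):
    c=viewer.get_calibration(n);return c
def ray(c,u,v):
    R=np.array(c["R"]);t=np.array(c["t"])
    d=R.T@np.array([(u-c["cx"])/c["fx"],(v-c["cy"])/c["fy"],1]);return -R.T@t,d
def onz(c,u,v,z):
    o,d=ray(c,u,v);return o+d*(z-o[2])/d[2]
def proj(c,X):
    p=np.array(c["R"])@np.array(X)+np.array(c["t"]);return np.array([c["fx"]*p[0]/p[2]+c["cx"],c["fy"]*p[1]/p[2]+c["cy"]])
def two(c1,p1,c2,p2):
    o1,d1=ray(c1,*p1);o2,d2=ray(c2,*p2)
    s=np.linalg.lstsq(np.c_[d1,-d2],o2-o1,rcond=None)[0]
    a=o1+s[0]*d1;b=o2+s[1]*d2;return (a+b)/2,np.linalg.norm(a-b)
E
python3 - <<'E'
from h import *
s=robot.read_state();print(s["t"],s["tool_pos"],s["orientation"],s["opening"],s["force"])
for n in("top","side"):
    c=cal(n);R=np.array(c["R"]);print(n,-R.T@np.array(c["t"]),R[2],c["fx"])
ims=[viewer.read_camera(n) for n in("top","side","wrist")]
for n,i in zip(("top","side","wrist"),ims): cv2.imwrite(f"pics/{n}0.png",i)
cv2.imwrite("pics/top0b.png",cv2.resize(ims[0],(800,600),interpolation=cv2.INTER_CUBIC))
cv2.imwrite("pics/side0b.png",cv2.resize(ims[1],(800,600),interpolation=cv2.INTER_CUBIC))
E
```

```text
pics
0.0 [0.19476206 0.56725267 0.40367786] [-5.17165136e-01 -3.09824255e+00  2.87280664e-03] 0.09286226247145883 [ 0.29320909 -0.35069602  0.70124906]
top [0.41261918 0.00569446 1.37724146] [ 0.08040548 -0.00374506 -0.9967552 ] 494.20691854178324
side [0.21949015 0.51411858 0.77182805] [ 0.35495084 -0.58787559 -0.72691966] 350.3029213306494
```

View pics/top0b.png

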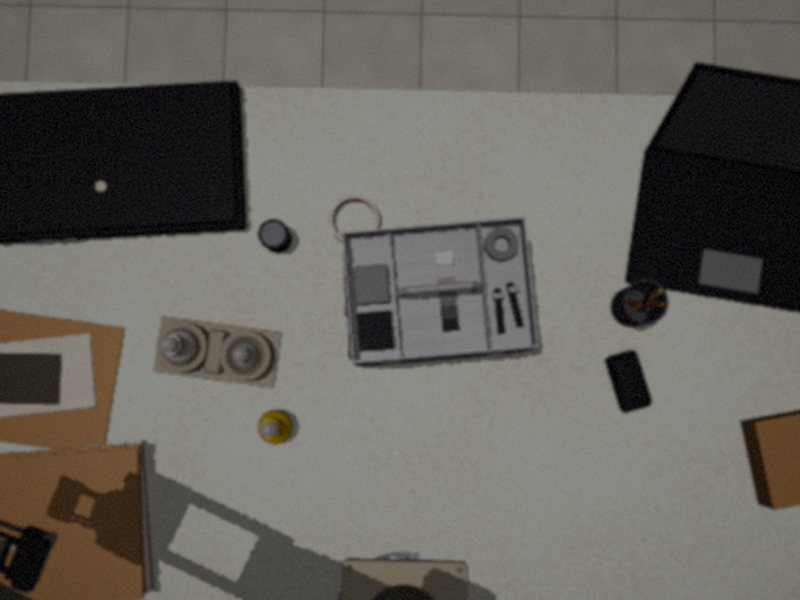

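View pics/side0b.png

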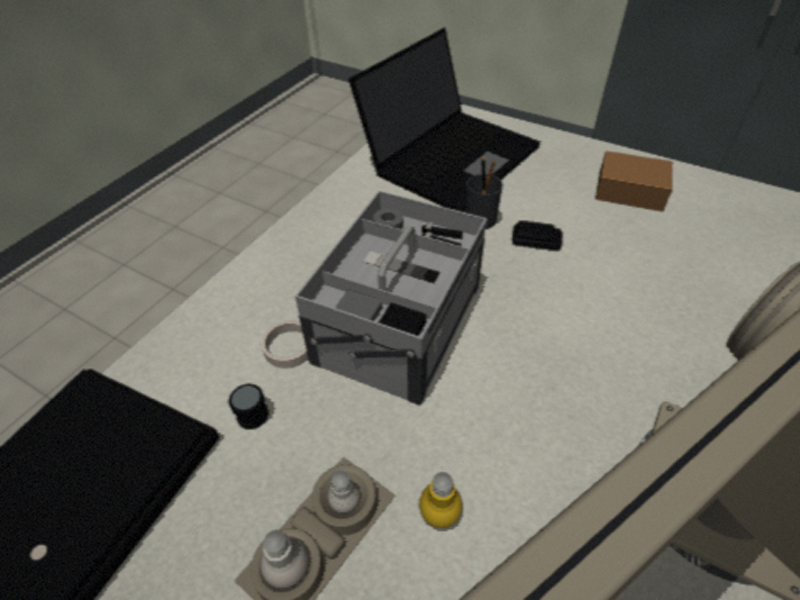

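The top view shows the case tray with corners near (345,235), (523,220), (540,348) and (354,364), and its handle bar from (398,292) to (482,286). In the carrier are grey lamps at (176,342) and (248,352). There is also a yellow look-alike at (275,427), on the desk outside the carrier. Candidates for the spare lamp: the grey lamp on the left in top (side (280,560), bigger), the grey lamp on the right (side (342,490), smaller), and the yellow one, which is excluded. I'll confirm the choice by height and a crop.

Run:
```python
from h import *
k=1/1.5625
ct,cs=cal("top"),cal("side")
for nm,a,b in(("L",(172,340),(279,538)),("R",(247,353),(342,480)),("Y",(266,427),(443,478))):
    print(nm,two(ct,np.array(a)*k,cs,np.array(b)*k))
P=[onz(ct,u*k,v*k,.171) for u,v in((345,235),(523,220),(540,348),(354,364))]
P=np.array(P);print(P.round(4),P.mean(0));print([np.linalg.norm(P[i]-P[(i+1)%4]).round(3) for i in range(4)])
for a in((398,293),(482,287)):print("bar",onz(ct,a[0]*k,a[1]*k,.188))
C=[onz(ct,u*k,v*k,.03) for u,v in((163,317),(283,332),(275,387),(155,372))];print(np.round(C,4),np.mean(C,0))
t=cv2.imread("pics/top0.png");s=cv2.imread("pics/side0.png")
A=cv2.resize(t[195:295,90:200],(440,400),interpolation=cv2.INTER_CUBIC)
B=cv2.resize(s[284:384,150:240],(360,400),interpolation=cv2.INTER_CUBIC)
H=cv2.resize(t[135:240,215:350],(540,420)[:2],interpolation=cv2.INTER_CUBIC)
cv2.imwrite("pics/crop1.png",np.hstack([A,B]))
cv2.imwrite("pics/crop2.png",H)
```

```text
L (array([0.47518773, 0.38858634, 0.09933401]), np.float64(0.00783784039973748))
R (array([0.46140448, 0.2750385 , 0.0570541 ]), np.float64(0.0008024272910759956))
Y (array([0.33707559, 0.22779494, 0.10996675]), np.float64(0.0049978286863879805))
[[ 0.6465  0.1038  0.171 ]
 [ 0.6767 -0.1775  0.171 ]
 [ 0.4742 -0.2059  0.171 ]
 [ 0.4432  0.0843  0.171 ]] [ 0.56014905 -0.04882442  0.171     ]
[np.float64(0.283), np.float64(0.204), np.float64(0.292), np.float64(0.204)]
bar [0.55403577 0.0179017  0.188     ]
bar [ 0.56615975 -0.11219697  0.188     ]
[[0.5219 0.4294 0.03  ]
 [0.5    0.2189 0.03  ]
 [0.404  0.2296 0.03  ]
 [0.4257 0.4388 0.03  ]] [0.46292208 0.32916656 0.03      ]
```

View pics/crop1.png

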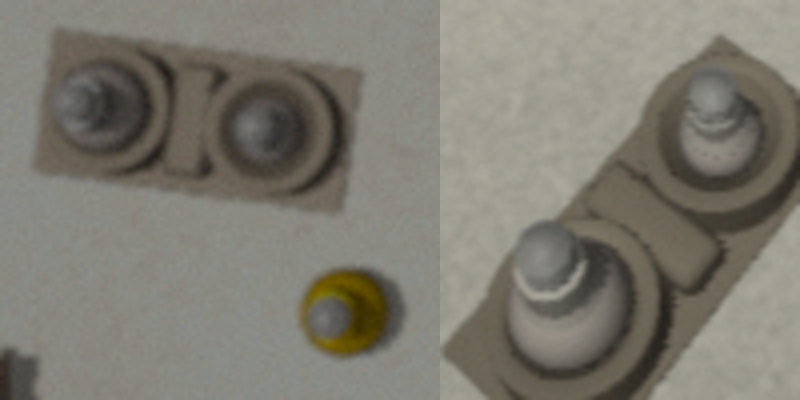

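View pics/crop2.png

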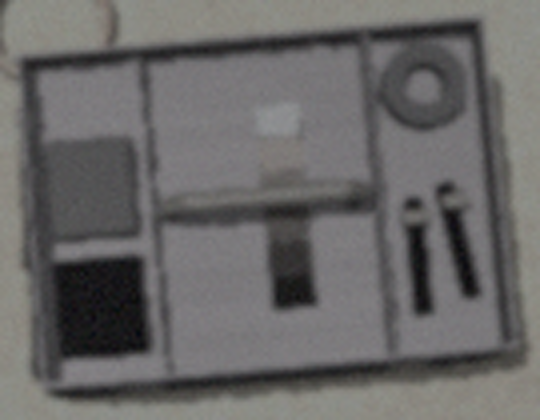

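Crop 1 shows the +y lamp (top crop (95,100), side crop (555,260)) with the larger globe and the taller body, in the carrier cup. That is lamp_mid. The -y lamp is the small one and the yellow lamp stands outside the carrier, so I leave both. Crop 2 shows the handle bar from (160,212) to (370,192), in the middle of the tray. Next I plan the move to above the handle, with the jaws along case x.

```bash
cat >> h.py <<'E'
def plan(pos,yaw,step=50.,rate=.18,n=None):
    "rows (tool axes) to bring the TCP to pos while turning yaw about tool z"
    s=robot.read_state();p=np.array(s["tool_pos"]);R=Ro.from_rotvec(s["orientation"])
    D=np.array(pos)-p
    n=n or int(max(1,np.ceil(np.linalg.norm(D)*1e3/step),np.ceil(abs(yaw)/rate)))
    for i in range(n):
        d=R.inv().apply(D/n)*1e3
        print([d.round(1).tolist(),round(yaw/n,3)]); R=R*Ro.from_euler('z',yaw/n)
def azj():
    R=Ro.from_rotvec(robot.read_state()["orientation"]).as_matrix();return np.arctan2(R[1,1],R[0,1]),R
E
python3 - <<'E'
from h import *
a,R=azj();print(a,R.round(3))
plan([.560,-.048,.43],a-.105)
E
```

```text
1.2400024924067432 [[-0.946  0.325 -0.001]
 [ 0.325  0.946 -0.001]
 [ 0.    -0.001 -1.   ]]
[[-36.4, -30.9, -1.7], np.float64(0.076)]
[[-38.6, -28.1, -1.7], np.float64(0.076)]
[[-40.6, -25.1, -1.7], np.float64(0.076)]
[[-42.4, -21.9, -1.7], np.float64(0.076)]
[[-43.9, -18.7, -1.7], np.float64(0.076)]
[[-45.2, -15.3, -1.7], np.float64(0.076)]
[[-46.2, -11.8, -1.7], np.float64(0.076)]
[[-47.0, -8.3, -1.7], np.float64(0.076)]
[[-47.5, -4.7, -1.7], np.float64(0.076)]
[[-47.7, -1.1, -1.7], np.float64(0.076)]
[[-47.6, 2.5, -1.7], np.float64(0.076)]
[[-47.3, 6.1, -1.7], np.float64(0.076)]
[[-46.7, 9.6, -1.7], np.float64(0.076)]
[[-45.9, 13.2, -1.7], np.float64(0.076)]
[[-44.7, 16.6, -1.7], np.float64(0.076)]
```

Emit:
{"method": "apply_moves", "body": {
  "deltas": [
    [60,[-36,-31,-2],0.076],
    [60,[-39,-28,-2],0.076],
    [60,[-41,-25,-2],0.076],
    [60,[-42,-22,-2],0.076],
    [60,[-44,-19,-2],0.076]
  ],
  "grip_force": 25
}}

```text
t: 0.78
tool_pos: [0.3168, 0.3604, 0.4145]
orientation: [-1.096, -2.944, 0.0]
force: [0.2, -0.3, -0.5]
opening: 0.0603
```

Emit:
{"method": "apply_moves", "body": {
  "deltas": [
    [60,[-45,-15,-2],0.076],
    [60,[-46,-12,-2],0.076],
    [60,[-47,-8,-2],0.076],
    [60,[-47,-5,-2],0.076],
    [60,[-48,-1,-2],0.076]
  ]
}}

```text
t: 1.4
tool_pos: [0.4378, 0.1555, 0.4247]
orientation: [-1.633, -2.684, -0.0]
force: [0.5, 0.9, -0.6]
opening: 0.0599
```

Emit:
{"method": "apply_moves", "body": {
  "deltas": [
    [60,[-48,3,-2],0.076],
    [60,[-47,6,-2],0.076],
    [60,[-47,10,-2],0.076],
    [60,[-46,13,-2],0.076],
    [60,[-45,17,-2],0.076]
  ]
}}

```text
t: 2.02
tool_pos: [0.56, -0.0505, 0.4345]
orientation: [-2.11, -2.327, 0.0]
force: [0.8, 0.2, 1.1]
opening: 0.0598
```

Run:
```python
from h import *
s=robot.read_state();print(s["t"],s["tool_pos"],s["q"],azj()[0])
c=cal("wrist");im=viewer.read_camera("wrist")
R=np.array(c["R"]);print(-R.T@np.array(c["t"]),R.round(3))
for X in((.56,-.048,.188),):print(proj(c,X))
cv2.imwrite("pics/w1.png",cv2.resize(im,(768,576),interpolation=cv2.INTER_CUBIC))
```

```text
2.025 [ 0.56003696 -0.05046106  0.43451009] [-1.81086278e-01  1.78767775e-02  1.55233038e+00  1.34256274e-04
  1.57173366e+00 -2.78481813e-01] 0.09739567094390088
[0.55296152 0.02073792 0.4142692 ] [[ 0.995  0.097  0.   ]
 [ 0.093 -0.961  0.261]
 [ 0.026 -0.26  -0.965]]
[258.12890442 199.68388052]
```

View pics/w1.png

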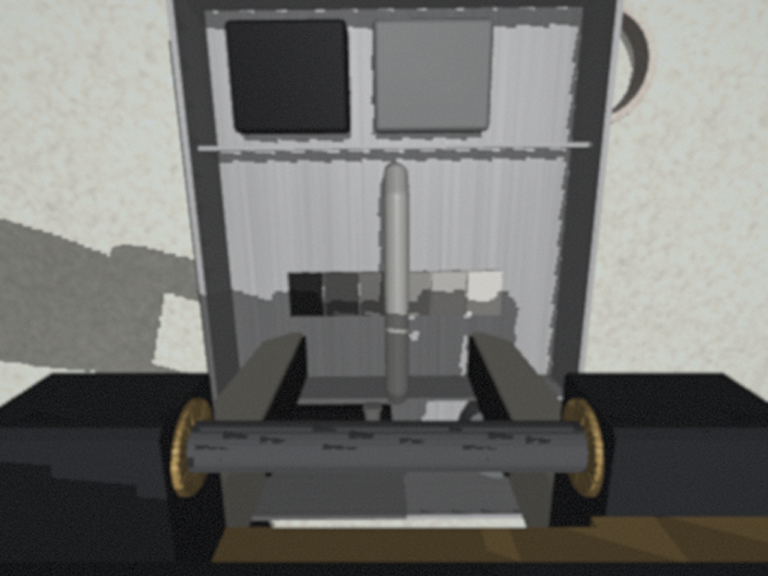

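The bar runs vertically in the wrist picture, from (397,165) to (397,400), between the open fingers and parallel to the pads.

Run:
```python
from h import *
c=cal("wrist")
a=onz(c,397/1.5,168/1.5,.188);b=onz(c,397/1.5,395/1.5,.188);print(a,b,(a+b)/2,np.hypot(*(a-b)[:2]))
m=(a+b)/2
for x,y in((195,300),(600,300)): print(onz(c,x/1.5,y/1.5,.171))
plan([m[0],m[1],.353],0,n=2)
```

```text
[0.5605956  0.01027682 0.188     ] [ 0.57164153 -0.10439417  0.188     ] [ 0.56611856 -0.04705868  0.188     ] 0.11520177828160352
[ 0.46086149 -0.06759023  0.171     ]
[ 0.67485503 -0.04827466  0.171     ]
[[3.8, 2.6, 40.6], 0.0]
[[3.8, 2.6, 40.6], 0.0]
```

Emit:
{"method": "apply_moves", "body": {
  "deltas": [
    [60,[4,2,41],0],
    [60,[3,2,40],0],
    [60,[0,0,0],0]
  ]
}}

```text
t: 2.45
tool_pos: [0.5613, -0.0413, 0.3496]
orientation: [-2.103, -2.325, 0.007]
force: [-0.2, 0.3, -0.2]
opening: 0.06
```

Emit:
{"method": "apply_moves", "body": {
  "deltas": [
    [25,[0,0,0],0],
    [10,[0,0,0],0],
    [5,[0,0,0],0],
    [5,[0,0,0],0]
  ]
}}

```text
t: 2.95
tool_pos: [0.563, -0.0416, 0.3547]
orientation: [2.107, 2.329, 0.001]
force: [-0.3, -1.0, -0.1]
opening: 0.0244
```

Run:
```python
from h import *
s=robot.read_state();print(s["t"],s["tool_pos"],s["opening"],s["force"],azj()[0])
p=np.array(s["tool_pos"]);a=.105
qs=np.linspace(0,1.274,17)
X=.115*(np.sin(qs-np.pi/3)+np.sin(np.pi/3));Z=.115*(np.cos(qs-np.pi/3)-.5)
th=azj()[0]; # jaw y = along x-world approx; tool x=+y side
R=azj()[1];P=np.c_[X*np.cos(a),X*np.sin(a),Z]
d=np.diff(P,axis=0)@R*1e3
print(d.round(1).tolist())
```

```text
2.95 [ 0.56296783 -0.04163863  0.35465388] 0.024423599704059436 [-0.26967186 -0.97268167 -0.0766654 ] 0.10003403313938146
[[0.0, 4.9, -7.7], [0.0, 5.5, -7.3], [0.0, 6.1, -6.9], [0.0, 6.6, -6.4], [0.0, 7.1, -5.8], [0.0, 7.5, -5.2], [0.0, 7.9, -4.6], [0.0, 8.2, -4.0], [0.0, 8.5, -3.3], [0.0, 8.8, -2.6], [0.0, 9.0, -1.9], [0.0, 9.1, -1.2], [0.0, 9.1, -0.5], [0.0, 9.2, 0.3], [0.0, 9.1, 1.0], [0.0, 9.0, 1.7]]
```

Emit:
{"method": "apply_moves", "body": {
  "deltas": [
    [5,[0,0,0],0],
    [5,[0,0,0],0],
    [5,[0,0,0],0]
  ]
}}

```text
t: 3.32
tool_pos: [0.5633, -0.0416, 0.354]
orientation: [2.107, 2.329, 0.002]
force: [5.9, -0.3, -1.2]
opening: 0.0111
```

Emit:
{"method": "apply_moves", "body": {
  "deltas": [
    [5,[0,5,-7],0],
    [5,[0,6,-8],0],
    [5,[0,6,-7],0],
    [5,[0,7,-6],0],
    [5,[0,7,-6],0]
  ]
}}

```text
t: 3.95
tool_pos: [0.594, -0.0384, 0.3884]
orientation: [-2.107, -2.33, 0.0]
force: [-2.0, -0.3, -5.2]
opening: 0.0111
```

Emit:
{"method": "apply_moves", "body": {
  "deltas": [
    [5,[0,7.5,-5],0],
    [5,[0,8,-4.5],0],
    [5,[0,8,-4],0],
    [5,[0,8.5,-3.5],0],
    [5,[0,9,-2.5],0]
  ]
}}

```text
t: 4.58
tool_pos: [0.6352, -0.0341, 0.4081]
orientation: [2.107, 2.33, 0.002]
force: [-3.3, 3.5, 2.5]
opening: 0.0115
```

Emit:
{"method": "apply_moves", "body": {
  "deltas": [
    [5,[0,9,-2],0],
    [5,[0,9,-1],0],
    [5,[0,9,-0.5],0],
    [5,[0,9,0.5],0],
    [5,[0,9,1],0]
  ]
}}

```text
t: 5.2
tool_pos: [0.6803, -0.0293, 0.4101]
orientation: [2.106, 2.329, 0.004]
force: [0.0, 5.2, 2.7]
opening: 0.0113
```

Emit:
{"method": "apply_moves", "body": {
  "deltas": [
    [5,[0,9,2],0],
    [5,[0,2,0.5],0],
    [5,[0,0,0],0]
  ]
}}

```text
t: 5.58
tool_pos: [0.6894, -0.0284, 0.4082]
orientation: [-2.105, -2.328, 0.003]
force: [-19.0, 3.7, 13.8]
opening: 0.0109
```

Emit:
{"method": "apply_moves", "body": {
  "deltas": [
    [5,[0,-1.5,-0.5],0],
    [40,[0,0,0],0],
    [40,[0,0,0],0],
    [40,[0,0,0],0],
    [40,[0,0,-30],0]
  ]
}}

```text
t: 6.2
tool_pos: [0.6883, -0.0292, 0.4336]
orientation: [-2.105, -2.326, 0.006]
force: [0.9, -1.3, -0.3]
opening: 0.0396
```

Emit:
{"method": "apply_moves", "body": {
  "deltas": [
    [60,[0,0,-50],-0.1],
    [60,[0,0,-40],-0.1],
    [60,[0,0,0],-0.18]
  ]
}}

```text
t: 6.58
tool_pos: [0.6888, -0.0292, 0.5329]
orientation: [1.62, 2.683, 0.005]
force: [-0.4, -1.0, -0.4]
opening: 0.0594
```

Run:
```python
from h import *
s=robot.read_state();print(s["t"],s["tool_pos"],s["q"],s["opening"],s["force"],azj()[0])
im=viewer.read_camera("side");cv2.imwrite("pics/s2.png",cv2.resize(im[90:300,150:350],(800,600)[0:1]*1+(800,) if 0 else (571,600),interpolation=cv2.INTER_CUBIC))
```

```text
6.575 [ 0.68883293 -0.02917739  0.53290121] [-1.16611968e-01  3.67178127e-01  9.81809965e-01 -1.87095332e-04
  1.78395679e+00 -6.01085150e-01] 0.05943249784177129 [-0.40080942 -1.01199877 -0.37823406] 0.48445052905080654
```

View pics/s2.png

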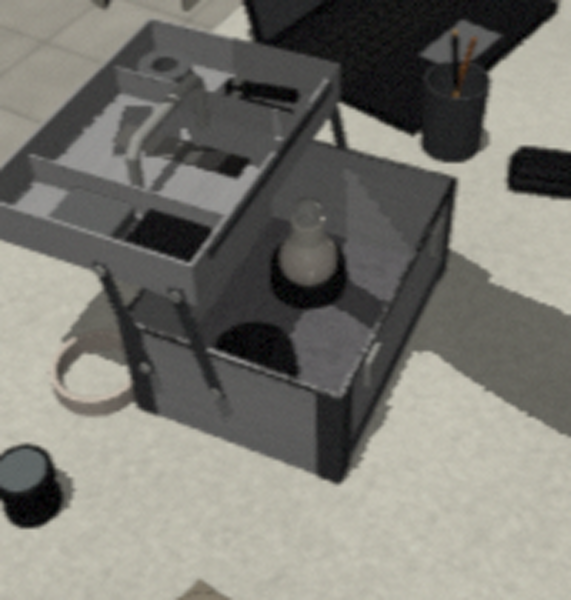

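The tray stands open. The empty cup is on the +y side at (258,345), and the lamp in the -y cup at (308,250) is untouched. Next I turn the jaws along case y while moving outward.

Run:
```python
from h import *
a,R=azj()
plan([.82,.086,.53],a-1.675,n=8)
```

```text
[[4.9, 21.3, 0.1], np.float64(-0.148)]
[[1.7, 21.7, 0.1], np.float64(-0.148)]
[[-1.5, 21.8, 0.1], np.float64(-0.148)]
[[-4.7, 21.3, 0.1], np.float64(-0.148)]
[[-7.8, 20.4, 0.1], np.float64(-0.148)]
[[-10.7, 19.0, 0.1], np.float64(-0.148)]
[[-13.4, 17.2, 0.1], np.float64(-0.148)]
[[-15.8, 15.1, 0.1], np.float64(-0.148)]
```

Emit:
{"method": "apply_moves", "body": {
  "deltas": [
    [80,[5,21,0],-0.148],
    [80,[2,22,0],-0.148],
    [80,[-2,22,0],-0.148],
    [80,[-5,21,0],-0.148],
    [80,[-8,20,0],-0.148]
  ]
}}

```text
t: 7.25
tool_pos: [0.7726, 0.0415, 0.526]
orientation: [-0.546, -3.093, 0.001]
force: [0.4, 0.2, -0.1]
opening: 0.0802
```

Emit:
{"method": "apply_moves", "body": {
  "deltas": [
    [80,[-11,19,0],-0.148],
    [80,[-13,17,0],-0.148],
    [80,[-16,15,0],-0.148],
    [80,[-40,0,0],0],
    [80,[-40,0,0],0]
  ]
}}

```text
t: 7.88
tool_pos: [0.8499, 0.0857, 0.4971]
orientation: [-0.14, 3.105, 0.004]
force: [0.4, -0.2, 0.9]
opening: 0.08
```

Run:
```python
from h import *
s=robot.read_state();a,R=azj();print(s["t"],s["tool_pos"],s["q"],s["dq"],a);print(R.round(3))
```

```text
7.875 [0.84985125 0.08570861 0.49709503] [ 0.03993327  1.07406915  0.02932349  0.00294942  2.00524723 -1.61988204] [-0.00301475  0.0627067  -0.03876156  0.01348997 -0.33854417  0.00668965] 1.6611175867077448
[[-0.995 -0.09   0.033]
 [-0.09   0.996  0.004]
 [-0.033  0.001 -0.999]]
```

The arm is at its reach limit and the tool has begun to lean in the wanted direction (tool z +0.033 along x). Next I push further to see whether it goes on.

Emit:
{"method": "apply_moves", "body": {
  "deltas": [
    [80,[-50,15,-20],0],
    [80,[-50,15,-20],0],
    [80,[-50,15,-20],0]
  ]
}}

```text
t: 8.25
tool_pos: [0.8574, 0.128, 0.5288]
orientation: [-0.139, 2.97, 0.019]
force: [-0.4, 0.0, 0.1]
opening: 0.0801
```

Run:
```python
from h import *
s=robot.read_state();a,R=azj();print(s["t"],s["tool_pos"],s["q"],s["dq"],a);print(R.round(3))
```

```text
8.25 [0.85737377 0.12801639 0.52880106] [ 0.08776831  1.04368865  0.02241268  0.00647645  1.90690774 -1.57401975] [ 0.11482936 -0.06249737 -0.00093177  0.00128946 -0.24943231  0.11124576] 1.6648740625721115
[[-0.982 -0.094  0.167]
 [-0.092  0.996  0.021]
 [-0.168  0.005 -0.986]]
```

The lean grows to 9.6° in the right direction, so I continue.

Emit:
{"method": "apply_moves", "body": {
  "deltas": [
    [80,[-58,3,-15],0],
    [80,[-58,3,-15],0],
    [80,[-58,3,-15],0],
    [80,[-58,3,-15],0],
    [80,[-58,3,-15],0]
  ]
}}

```text
t: 8.88
tool_pos: [0.8852, 0.1309, 0.564]
orientation: [-0.13, 2.754, 0.048]
force: [0.7, 1.0, -1.1]
opening: 0.0799
```

Run:
```python
from h import *
s=robot.read_state();a,R=azj();print(s["t"],s["tool_pos"],s["q"],s["dq"],a);print(R.round(3))
```

```text
8.875 [0.88521848 0.13094579 0.5640439 ] [ 0.08551866  1.01463461  0.02265973  0.01932326  1.71914862 -1.57280652] [-0.00684641 -0.07392882  0.00136373  0.01898203 -0.27243438  0.00111193] 1.6680058753203217
[[-0.923 -0.097  0.373]
 [-0.084  0.995  0.051]
 [-0.376  0.016 -0.927]]
```

Emit:
{"method": "apply_moves", "body": {
  "deltas": [
    [80,[-58,-2,-10],0],
    [80,[-58,-2,-10],0],
    [80,[-58,-2,-10],0],
    [80,[-58,-2,-10],0]
  ]
}}

```text
t: 9.38
tool_pos: [0.9027, 0.1146, 0.6042]
orientation: [-0.121, 2.586, 0.065]
force: [0.1, 0.4, 0.9]
opening: 0.0806
```

Run:
```python
from h import *
s=robot.read_state();a,R=azj();print(s["t"],s["tool_pos"],s["q"],a,np.degrees(np.arccos(-R[2,2])));print(R.round(3))
```

```text
9.375 [0.90265464 0.11458024 0.60416772] [ 0.06188556  0.98274857  0.02351538  0.03834483  1.58240349 -1.59083475] 1.6702571451775854 31.747963692653382
[[-0.848 -0.099  0.521]
 [-0.073  0.995  0.071]
 [-0.526  0.022 -0.85 ]]
```

Emit:
{"method": "apply_moves", "body": {
  "deltas": [
    [80,[-50,0,-10],0]
  ]
}}

```text
t: 9.5
tool_pos: [0.9031, 0.113, 0.6179]
orientation: [-0.119, 2.55, 0.068]
force: [0.1, -0.3, -0.2]
opening: 0.0799
```

Run:
```python
from h import *
a,R=azj();print(np.degrees(np.arccos(-R[2,2])),R[:,2])
C=np.array([.472,.386,.09])
T=C-.30*R[:,2];print(T)
plan(T,0,n=14)
```

```text
33.83673572010616 [ 0.55183627  0.07439407 -0.83062762]
[0.30644912 0.36368178 0.33918829]
[[45.1, 21.6, -5.7], 0.0]
[[45.1, 21.6, -5.7], 0.0]
[[45.1, 21.6, -5.7], 0.0]
[[45.1, 21.6, -5.7], 0.0]
[[45.1, 21.6, -5.7], 0.0]
[[45.1, 21.6, -5.7], 0.0]
[[45.1, 21.6, -5.7], 0.0]
[[45.1, 21.6, -5.7], 0.0]
[[45.1, 21.6, -5.7], 0.0]
[[45.1, 21.6, -5.7], 0.0]
[[45.1, 21.6, -5.7], 0.0]
[[45.1, 21.6, -5.7], 0.0]
[[45.1, 21.6, -5.7], 0.0]
[[45.1, 21.6, -5.7], 0.0]
```

Emit:
{"method": "apply_moves", "body": {
  "deltas": [
    [80,[45,22,-6],0],
    [80,[45,22,-6],0],
    [80,[45,22,-6],0],
    [80,[45,22,-6],0],
    [80,[45,22,-6],0]
  ]
}}

```text
t: 10.12
tool_pos: [0.7359, 0.1897, 0.5449]
orientation: [-0.118, 2.55, 0.069]
force: [0.9, 1.4, -0.4]
opening: 0.08
```

Emit:
{"method": "apply_moves", "body": {
  "deltas": [
    [80,[45,22,-6],0],
    [80,[45,22,-6],0],
    [80,[45,22,-6],0],
    [80,[45,22,-6],0],
    [80,[45,22,-6],0]
  ]
}}

```text
t: 10.75
tool_pos: [0.5222, 0.2813, 0.4477]
orientation: [-0.117, 2.55, 0.07]
force: [-0.2, 0.4, 1.0]
opening: 0.0799
```

Emit:
{"method": "apply_moves", "body": {
  "deltas": [
    [80,[45,22,-6],0],
    [80,[45,21,-5],0],
    [80,[45,20,-5],0],
    [80,[45,20,-5],0],
    [80,[0,0,0],0]
  ]
}}

```text
t: 11.38
tool_pos: [0.352, 0.3501, 0.3654]
orientation: [-0.123, 2.554, 0.069]
force: [0.5, -0.2, -0.1]
opening: 0.0802
```

Run:
```python
from h import *
s=robot.read_state();a,R=azj();print(s["t"],s["tool_pos"],s["q"],a,np.degrees(np.arccos(-R[2,2])),R[:,2])
c=cal("wrist");im=viewer.read_camera("wrist");cv2.imwrite("pics/w3raw.png",im)
Rc=np.array(c["R"]);print(-Rc.T@np.array(c["t"]));np.save("w3.npy",np.r_[Rc.ravel(),c["t"],c["fx"],c["fy"],c["cx"],c["cy"]])
print(proj(c,(.472,.386,.09)),c["fx"])
cv2.imwrite("pics/w3.png",cv2.resize(im,(768,576),interpolation=cv2.INTER_CUBIC))
```

```text
11.375 [0.3520397  0.3501     0.36543069] [ 0.81275409 -0.34614579  2.06115178 -0.42580888  0.99162845 -0.69800822] 1.674083090203843 33.59902126189248 [ 0.54811602  0.0761268  -0.83293069]
[0.30284741 0.34539186 0.308442  ]
[278.54286339 129.7364506 ] 319.18071942607946
```

View pics/w3.png

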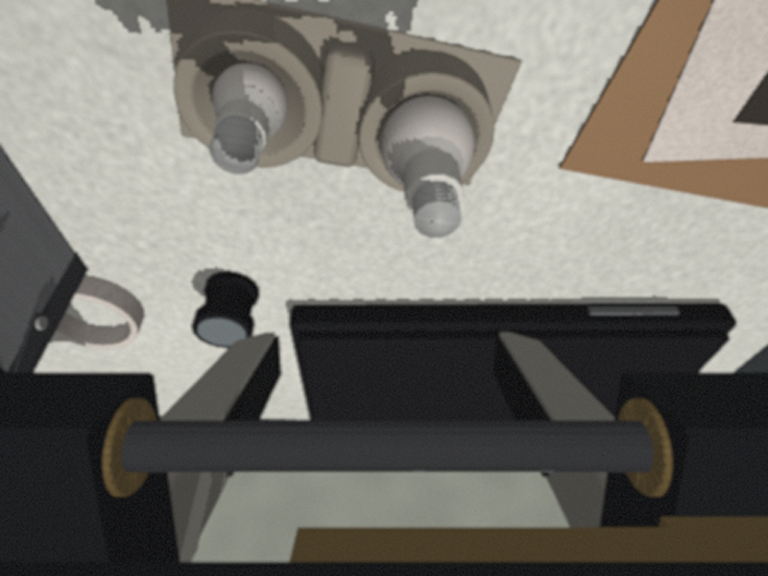

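The wrist view shows the tall lamp with its globe at (429,141) and its cap end at (438,216); the small lamp is to its left at (245,100). I'll fit the lamp axis from all three views.

Run:
```python
from h import *
from scipy.optimize import least_squares
w=cal("wrist");t=cal("top");s=cal("side")
obs=[(w,(429/1.5,141/1.5),0,1),(w,(438/1.5,215/1.5),.074,1),(t,(115.7,222),0,1.5),(t,(109.5,217),.074,1.5),(s,(182,362.5),0,1),(s,(177,344),.074,1)]
def f(p):
    return np.concatenate([k*(proj(c,(p[0],p[1],p[2]+h))-uv) for c,uv,h,k in obs])
r=least_squares(f,[.47,.386,.045]);print(r.x,r.fun.round(1))
r2=least_squares(lambda p:f(p)[:4],[.47,.386,.045]);print(r2.x,r2.fun.round(1))
```

```text
[0.47315076 0.39513429 0.03522226] [-2.  -0.9 -0.9 -0.3 -0.3 -1.7 -3.5  3.6 -1.1 -3.  -3.   2.1]
[0.47650011 0.39733248 0.0314633 ] [-0.6  0.1  0.5 -0.1]
```

Run:
```python
from h import *
a,R=azj()
C=np.array([.475,.395,.082]);T=C-.255*R[:,2];print(T);plan(T,0,n=3)
```

```text
[0.33480432 0.37547413 0.2941059 ]
[[18.0, 8.5, 17.4], 0.0]
[[18.0, 8.5, 17.4], 0.0]
[[18.0, 8.5, 17.4], 0.0]
```

Emit:
{"method": "apply_moves", "body": {
  "deltas": [
    [85,[18,8,17],0],
    [85,[18,8,17],0],
    [85,[18,8,17],0],
    [85,[0,0,0],0],
    [85,[0,0,0],0]
  ]
}}

```text
t: 12.05
tool_pos: [0.3366, 0.3733, 0.2969]
orientation: [-0.117, 2.551, 0.07]
force: [-0.4, 0.2, 0.7]
opening: 0.0848
```

Run:
```python
from h import *
s=robot.read_state();a,R=azj();print(s["t"],s["tool_pos"],a,np.degrees(np.arccos(-R[2,2])),R[:,2])
c=cal("wrist");im=viewer.read_camera("wrist")
print(proj(c,(.475,.395,.033)),proj(c,(.475,.395,.107)))
cv2.imwrite("pics/w4.png",cv2.resize(im,(768,576),interpolation=cv2.INTER_CUBIC))
```

```text
12.05 [0.33662865 0.37332961 0.29686234] 1.6696218208213318 33.79302298774541 [ 0.55106384  0.07537162 -0.8310522 ]
[260.36783534 152.62075329] [263.53385826 222.39174752]
```

View pics/w4.png

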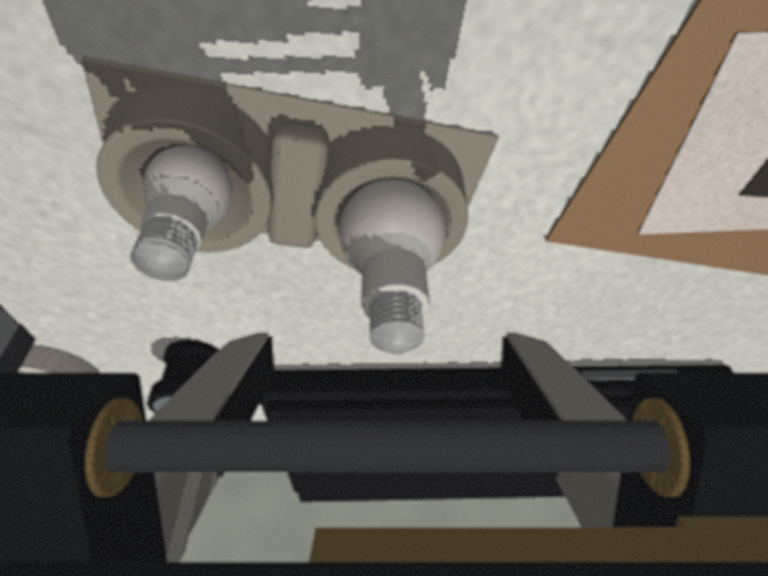

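The wrist view shows the tall lamp's globe centred at (393,233), about 106 px across, and its cap end at (397,334), between the fingers. This is within a few px of the prediction.

Run:
```python
from h import *
from scipy.optimize import least_squares
w=cal("wrist");k=1/1.5
obs=[((393*k,233*k),0),((397*k,335*k),.075),]
f=lambda p:np.concatenate([proj(w,(p[0],p[1],p[2]+h))-uv for uv,h in obs])
r=least_squares(f,[.475,.395,.033]);print(r.x,r.fun)
g=np.array(w["R"])@r.x+np.array(w["t"]);print("globe px dia",w["fx"]*.06/g[2]*1.5)
for z in(.031,.035,.04):
  print(z,[onz(w,393*k,233*k,z)[:2].round(4),onz(w,397*k,335*k,z+.075)[:2].round(4)])
a,R=azj()
C=np.array([.476,.396,.081]);T=C-.175*R[:,2];print(T);plan(T,0,n=3)
```

```text
[0.48469712 0.39757014 0.02632289] [-0.38079877  0.01884665  0.31631191 -0.01565504]
globe px dia 98.9248778188237
0.031 [array([0.4803, 0.3973]), array([0.4781, 0.3964])]
0.035 [array([0.4766, 0.3967]), array([0.4724, 0.3956])]
0.04 [array([0.472 , 0.3961]), array([0.4653, 0.3945])]
[0.37950215 0.38273914 0.22638678]
[[1.1, 1.1, 27.7], 0.0]
[[1.1, 1.1, 27.7], 0.0]
[[1.1, 1.1, 27.7], 0.0]
```

Emit:
{"method": "apply_moves", "body": {
  "deltas": [
    [85,[2,1,27],0],
    [85,[1,1,27],0],
    [85,[1,1,24],0],
    [60,[0,0,0],0],
    [45,[0,0,0],0]
  ],
  "grip_force": 15
}}

```text
t: 12.72
tool_pos: [0.3752, 0.382, 0.2296]
orientation: [-0.117, 2.551, 0.07]
force: [0.0, -0.7, 1.2]
opening: 0.0697
```

Emit:
{"method": "apply_moves", "body": {
  "deltas": [
    [40,[0,0,0],0],
    [36,[0,0,0],0],
    [36,[0,0,0],0],
    [36,[0,0,0],0]
  ]
}}

```text
t: 13.22
tool_pos: [0.3747, 0.3818, 0.2282]
orientation: [-0.118, 2.552, 0.069]
force: [-0.4, -0.1, -0.1]
opening: 0.0368
```

Run:
```python
from h import *
s=robot.read_state();a,R=azj();print(s["t"],s["tool_pos"],s["opening"],s["force"],R[:,2],R[:,1])
print("contact",np.array(s["tool_pos"])+.175*R[:,2])
im=viewer.read_camera("side");cv2.imwrite("pics/s4.png",cv2.resize(im[240:384,110:270],(667,600),interpolation=cv2.INTER_CUBIC))
```

```text
13.225 [0.37467544 0.38181255 0.22822914] 0.036813132272270024 [-0.44886571 -0.07088156 -0.06339481] [ 0.54979358  0.07465855 -0.8319574 ] [-0.09928606  0.99477767  0.02365725]
contact [0.47088932 0.3948778  0.0826366 ]
```

View pics/s4.png

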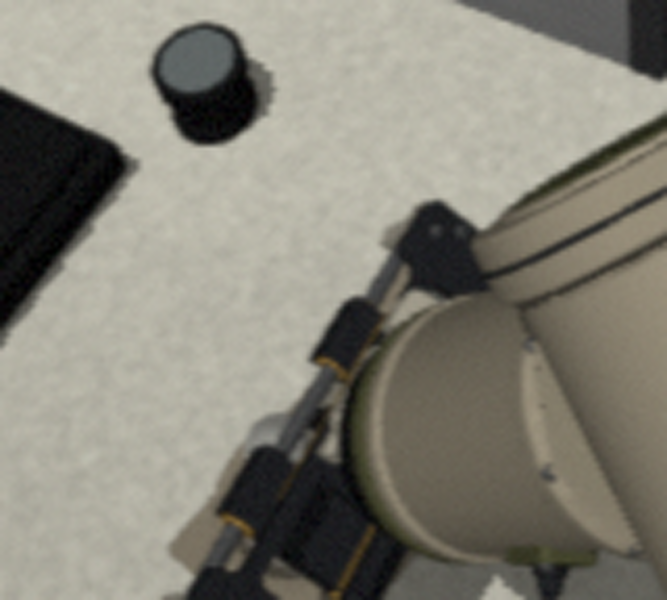

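The side view is blocked by the wrist, which shows the gripper's rail over the carrier and the loupe untouched. I shift 3 mm to centre on the lamp axis and close.

Emit:
{"method": "apply_moves", "body": {
  "deltas": [
    [36,[-3,1,1],0],
    [30,[0,0,0],0],
    [28,[0,0,0],0],
    [28,[0,0,0],0]
  ],
  "grip_force": 20
}}

```text
t: 13.78
tool_pos: [0.3779, 0.3831, 0.2292]
orientation: [-0.118, 2.552, 0.068]
force: [1.5, -0.9, 1.7]
opening: 0.0336
```

Emit:
{"method": "apply_moves", "body": {
  "deltas": [
    [28,[8,0,-12],0],
    [28,[8,0,-12],0],
    [28,[11,0,-16],0],
    [28,[14,0,-21],0],
    [28,[14,0,-21],0]
  ]
}}

```text
t: 14.4
tool_pos: [0.2852, 0.3727, 0.2667]
orientation: [-0.118, 2.553, 0.068]
force: [0.0, -0.1, -1.8]
opening: 0.0337
```

Run:
```python
from h import *
s=robot.read_state();a,R=azj();print(s["t"],s["tool_pos"],s["opening"],s["force"],R[:,2],R[:,1])
c=cal("wrist");im=viewer.read_camera("wrist");cv2.imwrite("pics/w5raw.png",im)
cv2.imwrite("pics/w5.png",cv2.resize(im,(768,576),interpolation=cv2.INTER_CUBIC))
```

```text
14.4 [0.28521445 0.37267252 0.26668066] 0.0336645738699969 [ 0.00592529 -0.07293325 -1.78080031] [ 0.54884233  0.07440616 -0.83260784] [-0.09926892  0.99478399  0.02346252]
```

View pics/w5.png

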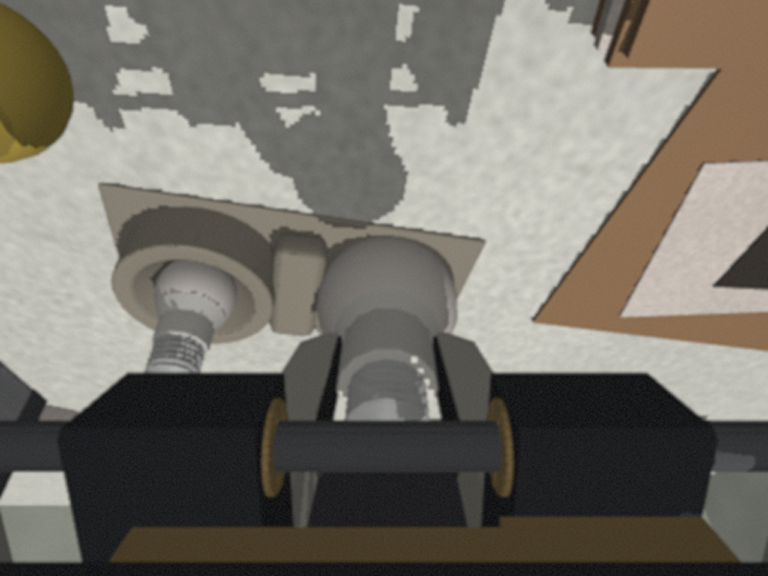

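The lift went mostly backward, because I wrote the x sign wrong. I must check whether the lamp swivelled in the grip, by comparing the globe's position with the one expected if it is upright.

Run:
```python
from h import *
w=cal("wrist");s=robot.read_state();a,R=azj();p=np.array(s["tool_pos"])
im=cv2.imread("pics/w5raw.png")
for z0 in(.031,.035,.039):
  g=np.array([.3785-.0003+.0,0,0]);
  X=np.array([.476,.396,z0])+p-np.array([.3779,.3831,.2292])
  pc=np.array(w["R"])@X+np.array(w["t"]);print(z0,X.round(4),proj(w,X)*1.5,"dia",w["fx"]*.06/pc[2]*1.5)
# tool-frame coordinates
  print("tool",((X-p)@R*1e3).round(1))
g=cv2.GaussianBlur(cv2.cvtColor(im,cv2.COLOR_BGR2GRAY),(3,3),0)
c=cv2.HoughCircles(g,cv2.HOUGH_GRADIENT,1,30,param1=60,param2=12,minRadius=38,maxRadius=60)
print(c[0][:6]*1.5 if c is not None else None)
# tool-frame contact pixel and pads
for zz in(.167,.175,.186):print(zz,proj(w,p+zz*R[:,2])*1.5)
```

```text
0.031 [0.3819 0.3857 0.0693] [384.72871963 263.76656597] dia 140.42015024132007
tool [ 27.3  -1.8 219.8]
0.035 [0.3819 0.3857 0.0733] [384.94001599 270.63864642] dia 142.25091145185706
tool [ 25.1  -1.7 216.5]
0.039 [0.3819 0.3857 0.0773] [385.15689479 277.69228678] dia 144.13004125155447
tool [ 22.9  -1.6 213.2]
[[389.25     306.75      72.45    ]
 [179.25     263.25      70.8     ]
 [219.75     285.75      87.45    ]
 [368.25     387.75      84.149994]
 [201.75     330.75      77.399994]
 [  2.25      90.75      71.850006]]
0.167 [389.53443337 378.08016745]
0.175 [389.39635649 367.80144544]
0.186 [389.22593464 355.11489855]
```

Run:
```python
from h import *
w=cal("wrist");s=robot.read_state();a,R=azj();p=np.array(s["tool_pos"])
P=p+R@np.array([.0,-.002,.173])
o,d=ray(w,388/1.5,305.5/1.5);d/=np.linalg.norm(d)
for L in(.044,.048,.052):
  b=d@(o-P);c=(o-P)@(o-P)-L*L;D=b*b-c;t=-b+np.sqrt(D) if D>0 else -b
  X=o+t*d;v=(X-P);print(L,D>0,X.round(4),"v",v.round(4),"tilt",np.degrees(np.arctan2(np.hypot(v[0],v[1]),-v[2])).round(1),"dia",w["fx"]*.06/(np.array(w["R"])@X+np.array(w["t"]))[2]*1.5)
print(np.linalg.norm(np.cross(P-o,d)))
print("up",R[2]*10,"x",R[0]*10)
```

```text
0.044 True [0.394  0.388  0.0823] v [ 0.0151  0.0042 -0.0411] tilt 20.9 dia 139.919801307206
0.048 True [0.3976 0.3885 0.0794] v [ 0.0187  0.0046 -0.044 ] tilt 23.6 dia 136.86166086490255
0.052 True [0.401  0.3889 0.0766] v [ 0.0222  0.005  -0.0468] tilt 25.9 dia 134.00204605046014
0.022566616928584506
up [-5.5327013   0.24293802 -8.32647569] x [-8.30087735 -0.99617197  5.48662707]
```

The lamp swivelled about 22° in the pads, globe towards +x. To mend it, I set the globe back in its carrier cup and return the gripper to the grasp pose. The seated globe then turns the lamp upright again.

Run:
```python
from h import *
a,R=azj()
for d,n in(((80,8,8),2),((0,0,-40),4),((13,0,-5),3)):print(n,(R.T@np.array(d)/n).round(1))
```

```text
2 [-35.7   0.1  18.9]
4 [ 5.5 -0.2  8.3]
3 [-2.7 -0.5  3.8]
```

Emit:
{"method": "apply_moves", "body": {
  "deltas": [
    [28,[-36,0,19],0],
    [28,[-36,0,19],0],
    [28,[0,0,0],0],
    [28,[5.5,0,8.3],0],
    [28,[5.5,0,8.3],0]
  ]
}}

```text
t: 15.08
tool_pos: [0.3664, 0.3812, 0.2536]
orientation: [-0.119, 2.554, 0.068]
force: [0.4, 0.4, -1.3]
opening: 0.0335
```

Emit:
{"method": "apply_moves", "body": {
  "deltas": [
    [28,[3,0,4],0],
    [28,[0,0,0],0]
  ]
}}

```text
t: 15.32
tool_pos: [0.3666, 0.3813, 0.249]
orientation: [-0.119, 2.554, 0.067]
force: [0.1, 0.7, -0.9]
opening: 0.0337
```

Emit:
{"method": "apply_moves", "body": {
  "deltas": [
    [28,[2.8,0,4.2],0],
    [28,[2.8,0,4.2],0],
    [28,[0,0,0],0]
  ]
}}

```text
t: 15.7
tool_pos: [0.3672, 0.3815, 0.2394]
orientation: [-0.118, 2.553, 0.068]
force: [0.3, -0.4, -0.8]
opening: 0.0334
```

Emit:
{"method": "apply_moves", "body": {
  "deltas": [
    [28,[1.6,0,2.5],0],
    [28,[1.6,0,2.5],0],
    [28,[0,0,0],0]
  ]
}}

```text
t: 16.08
tool_pos: [0.3673, 0.3818, 0.2337]
orientation: [-0.118, 2.553, 0.068]
force: [-0.5, -0.2, -1.2]
opening: 0.0333
```

Emit:
{"method": "apply_moves", "body": {
  "deltas": [
    [28,[-1,0,3],0],
    [28,[-2.5,0,3.5],0],
    [28,[-2.5,0,3],0],
    [28,[0,0,0],0]
  ]
}}

```text
t: 16.58
tool_pos: [0.3785, 0.3839, 0.2321]
orientation: [-0.117, 2.549, 0.071]
force: [-10.3, -4.4, 15.6]
opening: 0.0336
```

Run:
```python
from h import *
s=robot.read_state();a,R=azj();p=np.array(s["tool_pos"]);print(s["t"],p,s["opening"],s["force"])
w=cal("wrist");im=viewer.read_camera("wrist");cv2.imwrite("pics/w6raw.png",im)
X=np.array([.476,.396,.035]);print("exp globe",proj(w,X)*1.5,w["fx"]*.03/(np.array(w["R"])@X+np.array(w["t"]))[2]*1.5)
g=cv2.GaussianBlur(cv2.cvtColor(im,cv2.COLOR_BGR2GRAY),(3,3),0)
c=cv2.HoughCircles(g,cv2.HOUGH_GRADIENT,1,30,param1=60,param2=12,minRadius=38,maxRadius=60)
print(c[0][:6]*1.5 if c is not None else None)
```

```text
16.575 [0.37847713 0.38387477 0.23214872] 0.033597084877714095 [-10.26847502  -4.44237634  15.61628854]
exp globe [382.65633962 262.23659768] 70.75591508968023
[[384.75     296.25      72.45    ]
 [ 83.25     216.75      74.25    ]
 [387.75     429.75      72.45    ]
 [ 36.75     333.75      87.45    ]
 [140.25     215.25      75.75    ]
 [386.25     489.75      84.149994]]
```

The globe touches the cup, but friction holds the swivel. I relax the grip to the minimum so the lamp can settle.

Emit:
{"method": "apply_moves", "body": {
  "deltas": [
    [28,[0,0,0],0],
    [28,[0,0,0],0],
    [28,[0,0,0],0]
  ],
  "grip_force": 3
}}

```text
t: 17.0
tool_pos: [0.3781, 0.3836, 0.231]
orientation: [-0.117, 2.55, 0.071]
force: [-4.8, -2.2, 6.7]
opening: 0.0339
```

```bash
cat > g.py <<'E'
from h import *
def look(name,X=(.476,.396,.035)):
    s=robot.read_state();p=np.array(s["tool_pos"]);print(s["t"],p.round(4),s["opening"],np.round(s["force"],1))
    w=cal("wrist");im=viewer.read_camera("wrist");cv2.imwrite(f"pics/{name}.png",im)
    X=np.array(X);print("exp globe",proj(w,X)*1.5,w["fx"]*.03/(np.array(w["R"])@X+np.array(w["t"]))[2]*1.5)
    g=cv2.GaussianBlur(cv2.cvtColor(im,cv2.COLOR_BGR2GRAY),(3,3),0)
    c=cv2.HoughCircles(g,cv2.HOUGH_GRADIENT,1,30,param1=60,param2=12,minRadius=38,maxRadius=60)
    print([k for k in (c[0]*1.5).round(0).tolist() if 340<k[0]<430] if c is not None else None)
E
python3 -c "from g import *;look('w7')"
```

```text
17.0 [0.3781 0.3836 0.231 ] 0.03392985627616651 [-4.8 -2.2  6.7]
exp globe [383.17662117 265.39009225] 70.85921939058971
[[386.0, 298.0, 74.0], [388.0, 428.0, 74.0], [394.0, 364.0, 62.0], [421.0, 239.0, 65.0], [359.0, 256.0, 81.0]]
```

```bash
python3 -c "
import cv2;a=cv2.imread('pics/w7.png')[100:330,120:400];b=cv2.imread('pics/w5raw.png')[100:330,120:400]
cv2.imwrite('pics/c7.png',cv2.resize(cv2.hconcat([a,b]),(800,329),interpolation=cv2.INTER_CUBIC))"
```

```text
(no output)
```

View pics/c7.png

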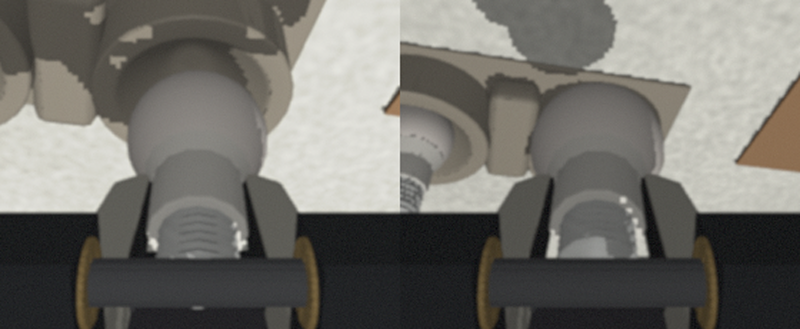

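The left half shows the globe seated on the far (+x) side of the carrier cup, with a dark gap at its near side at (195,45), and the lamp still leaning. With the light grip I back off 12 mm, reseat the globe centrally and swing the gripper forward over it.

Emit:
{"method": "apply_moves", "body": {
  "deltas": [
    [28,[4,0.6,-4.5],0],
    [28,[4,0.6,-4.5],0],
    [28,[2.2,0,3.3],0],
    [28,[2.2,0,3.3],0],
    [28,[0,0,0],0]
  ]
}}

```text
t: 17.68
tool_pos: [0.3669, 0.3834, 0.2257]
orientation: [-0.118, 2.55, 0.069]
force: [2.8, -1.9, 4.5]
opening: 0.0343
```

```bash
python3 -c "from g import *;look('w8')"
```

```text
17.675 [0.3669 0.3834 0.2257] 0.034284608358439765 [ 2.8 -1.9  4.5]
exp globe [382.04795648 291.97931463] 69.19385073062439
[[386.0, 298.0, 74.0], [383.0, 419.0, 58.0], [388.0, 367.0, 57.0], [401.0, 232.0, 76.0], [388.0, 488.0, 87.0], [425.0, 272.0, 58.0]]
```

Emit:
{"method": "apply_moves", "body": {
  "deltas": [
    [28,[-3,-0.3,1],0],
    [28,[-3,-0.3,1],0],
    [28,[-3,-0.3,1],0],
    [28,[-2.5,-0.3,1],0],
    [28,[0,0,0],0]
  ]
}}

```text
t: 18.35
tool_pos: [0.3779, 0.3831, 0.2277]
orientation: [-0.118, 2.552, 0.068]
force: [-0.8, -0.1, 0.9]
opening: 0.0341
```

```bash
python3 -c "from g import *;look('w9')"
```

```text
18.35 [0.3779 0.3831 0.2277] 0.03414723757195099 [-0.8 -0.1  0.9]
exp globe [385.45995201 272.53100903] 71.50637979848784
[[386.0, 287.0, 72.0], [374.0, 481.0, 87.0], [428.0, 247.0, 62.0], [403.0, 395.0, 87.0], [347.0, 400.0, 71.0], [347.0, 245.0, 70.0]]
```

```bash
cat >> g.py <<'E'
def tilt(u,v,off=(0,-.002,.173)):
    w=cal("wrist");s=robot.read_state();a,R=azj();p=np.array(s["tool_pos"])
    P=p+R@np.array(off);o,d=ray(w,u/1.5,v/1.5);d/=np.linalg.norm(d)
    for L in(.04,.044,.048,.052):
        b=d@(o-P);c=(o-P)@(o-P)-L*L;D=b*b-c
        if D<0: print(L,"none");continue
        for t in(-b+np.sqrt(D),-b-np.sqrt(D)):
            X=o+t*d;q=X-P;print(L,X.round(4),"v",q.round(4),"dia",(w["fx"]*.06/(np.array(w["R"])@X+np.array(w["t"]))[2]*1.5).round(1))
    h=lambda z:(o+d*(z-o[2])/d[2]).round(4)
    print([h(z) for z in(.031,.035,.039,.043)],"P",P)
E
python3 -c "from g import *;tilt(386,287)"
```

```text
0.04 [0.475  0.3959 0.0438] v [ 0.0019  0.002  -0.0399] dia 147.8
0.04 [0.4334 0.391  0.0798] v [-0.0397 -0.0029 -0.0039] dia 206.5
0.044 [0.4791 0.3964 0.0402] v [ 0.006   0.0025 -0.0435] dia 143.7
0.044 [0.4293 0.3905 0.0834] v [-0.0439 -0.0034 -0.0003] dia 215.0
0.048 [0.483  0.3969 0.0368] v [ 0.0099  0.0029 -0.0469] dia 140.1
0.048 [0.4254 0.3901 0.0868] v [-0.0477 -0.0039  0.0031] dia 223.6
0.052 [0.4867 0.3973 0.0336] v [ 0.0136  0.0034 -0.0501] dia 136.8
0.052 [0.4217 0.3896 0.09  ] v [-0.0514 -0.0043  0.0063] dia 232.5
[array([0.4897, 0.3977, 0.031 ]), array([0.4851, 0.3971, 0.035 ]), array([0.4805, 0.3966, 0.039 ]), array([0.4759, 0.396 , 0.043 ])] P [0.47312998 0.39395279 0.08369814]
```

Emit:
{"method": "apply_moves", "body": {
  "deltas": [
    [28,[-1.8,-0.2,1],0],
    [28,[-1.8,-0.2,1],0],
    [28,[0,0,0],0]
  ]
}}

```text
t: 18.77
tool_pos: [0.3822, 0.3833, 0.2286]
orientation: [-0.118, 2.551, 0.069]
force: [-2.9, -1.4, 5.8]
opening: 0.0341
```

```bash
python3 -c "from g import *;look('w10')"
```

```text
18.775 [0.3822 0.3833 0.2286] 0.034080731455881155 [-2.9 -1.4  5.8]
exp globe [385.50169334 263.59945509] 72.4846606246742
[[386.0, 284.0, 74.0], [391.0, 478.0, 84.0], [422.0, 233.0, 71.0], [406.0, 392.0, 84.0], [352.0, 389.0, 70.0]]
```

The swivel can't be resolved from the globe alone. The friction in the cup should hold the lamp, so I release it there, back off along the tool axis and look at it properly.

Emit:
{"method": "apply_moves", "body": {
  "deltas": [
    [38,[0,0,0],0],
    [45,[0,0,0],0],
    [60,[0,0,0],0],
    [80,[0,0,0],0],
    [85,[0,0,0],0]
  ]
}}

```text
t: 19.45
tool_pos: [0.3818, 0.3831, 0.2279]
orientation: [-0.118, 2.552, 0.068]
force: [0.2, -0.3, 0.3]
opening: 0.0705
```

Emit:
{"method": "apply_moves", "body": {
  "deltas": [
    [85,[0,0,0],0],
    [85,[0,0,-20],0],
    [85,[0,0,-30],0],
    [85,[0,0,-30],0],
    [85,[0,0,0],0]
  ]
}}

```text
t: 20.08
tool_pos: [0.3378, 0.3779, 0.2969]
orientation: [-0.118, 2.549, 0.073]
force: [0.3, 0.2, -0.2]
opening: 0.0849
```

Run:
```python
from g import *
look('w11')
im=cv2.imread('pics/w11.png');cv2.imwrite('pics/w11b.png',cv2.resize(im[80:290,150:400],(750,630),interpolation=cv2.INTER_CUBIC)[:600])
```

```text
20.075 [0.3378 0.3779 0.2969] 0.08494563632151789 [ 0.3  0.2 -0.2]
exp globe [383.15250898 229.76021967] 51.94718102514081
[[382.0, 199.0, 79.0], [379.0, 251.0, 79.0], [397.0, 301.0, 65.0]]
```

View pics/w11b.png

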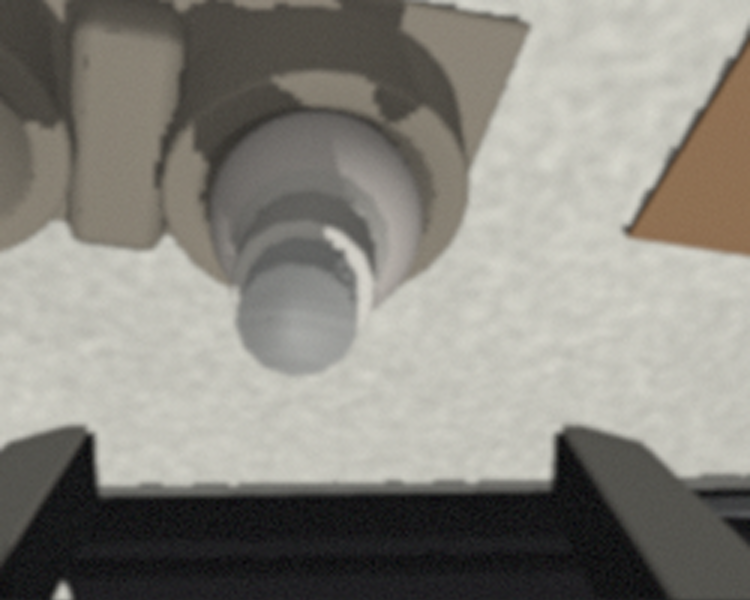

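The crop shows the lamp standing in its cup (globe at (317,212)), with its cap at (297,320) leaning about 15° towards the robot. The picture allowance is now used up, so further checks will be numeric. I'll close the fingers and nudge the cap gently upright from the robot's side.

Run:
```python
from g import *
w=cal("wrist")
for z0 in(.036,.04):
  X=(.475,.396,z0);print(z0,"globe",proj(w,X)*1.5,"cap upright",proj(w,(.475,.396,z0+.075))*1.5, "ray globe",onz(w,383.5/1.5,226/1.5,z0),"ray cap obs",onz(w,373.5/1.5,280/1.5,z0+.073))
a,R=azj();print(R.round(3));p=np.array(robot.read_state()["tool_pos"])
c=p+R@np.array([-.0075,0,.186]);print("corner",c,"tip",p+.186*R[:,2])
```

```text
0.036 globe [384.84267596 232.06782723] cap upright [388.60187018 341.09758051] ray globe [0.47043042 0.39479313 0.036     ] ray cap obs [0.43454809 0.38569666 0.109     ]
0.04 globe [385.00879025 236.88572137] cap upright [388.84906997 348.26723711] ray globe [0.46684168 0.39436485 0.04      ] ray cap obs [0.43004343 0.38530798 0.113     ]
[[-0.828 -0.1    0.551]
 [-0.069  0.995  0.077]
 [-0.556  0.025 -0.831]]
corner [0.44663041 0.39231316 0.14508151] tip [0.44041684 0.3917947  0.14091344]
```

Emit:
{"method": "apply_moves", "body": {
  "deltas": [
    [40,[10,1,-7],0],
    [10,[10,1,-7],0],
    [0,[0,2,0],0],
    [0,[0,0,0],0],
    [0,[0,0,0],0]
  ],
  "grip_force": 5
}}

```text
t: 20.75
tool_pos: [0.3133, 0.3787, 0.2951]
orientation: [-0.118, 2.552, 0.068]
force: [-0.1, 0.1, 0.2]
opening: 0.0397
```

Emit:
{"method": "apply_moves", "body": {
  "deltas": [
    [0,[0,0,0],0],
    [0,[0,0,0],0],
    [0,[0,0,0],0],
    [0,[0,0,0],0]
  ]
}}

```text
t: 21.25
tool_pos: [0.3132, 0.3786, 0.2952]
orientation: [-0.118, 2.552, 0.068]
force: [1.0, 0.5, 0.4]
opening: 0.0019
```

The lean measures nearer 28° towards the robot, with the cap at x≈0.435. I start the nudge from further back.

Emit:
{"method": "apply_moves", "body": {
  "deltas": [
    [0,[15,3,-10],0],
    [0,[12.5,0,19],0],
    [0,[12.5,0,18],0],
    [0,[0,0,0],0]
  ]
}}

```text
t: 21.75
tool_pos: [0.2939, 0.3801, 0.2487]
orientation: [-0.119, 2.555, 0.064]
force: [-0.8, 0.4, -0.3]
opening: 0.0004
```

Run:
```python
from g import *
a,R=azj();s=robot.read_state();p=np.array(s["tool_pos"]);print(s["t"],p)
c=p+R@np.array([-.0075,0,.186]);print("corner",c)
print((R.T@np.array([5,0,0])).round(2))
```

```text
21.75 [0.29394189 0.38007124 0.2486958 ]
corner [0.40206167 0.39395238 0.09779955]
[-4.15 -0.5   2.74]
```

Emit:
{"method": "apply_moves", "body": {
  "deltas": [
    [0,[-4.2,-0.5,2.7],0],
    [0,[-4.2,-0.5,2.7],0],
    [0,[-4.2,-0.5,2.7],0],
    [0,[-4.2,-0.5,2.7],0],
    [0,[-4.2,-0.5,2.7],0]
  ]
}}

```text
t: 22.38
tool_pos: [0.3201, 0.3808, 0.2511]
orientation: [-0.117, 2.552, 0.069]
force: [-0.7, 0.2, 0.1]
opening: 0.0005
```

Emit:
{"method": "apply_moves", "body": {
  "deltas": [
    [0,[-4.2,-0.5,2.7],0],
    [0,[-4.2,-0.5,2.7],0],
    [0,[-4.2,-0.5,2.7],0],
    [0,[-4.2,-0.5,2.7],0],
    [0,[0,0,0],0]
  ]
}}

```text
t: 23.0
tool_pos: [0.3401, 0.3808, 0.2513]
orientation: [-0.117, 2.552, 0.068]
force: [0.9, -1.2, 0.4]
opening: 0.0005
```

Run:
```python
from g import *
a,R=azj();s=robot.read_state();p=np.array(s["tool_pos"]);print(s["t"],p,s["force"])
c=p+R@np.array([-.0075,0,.186]);print("corner",c)
w=cal("wrist");print("corner px",proj(w,c))
im=viewer.read_camera("wrist");cv2.imwrite("pics/w12.png",im)
g=cv2.cvtColor(im,cv2.COLOR_BGR2GRAY)
for x in((.472,.396,.038),(.472,.396,.113)):print(proj(w,x))
np.set_printoptions(linewidth=250)
print(g[120:288:6,180:340:6])
```

```text
23.0 [0.34006997 0.38079251 0.25126792] [ 0.89684436 -1.20640457  0.42445552]
corner [0.44854814 0.39512781 0.10067165]
corner px [259.43054521 248.9061188 ]
[255.08851179 192.01411972]
[257.44076416 287.31029061]
[[ 85  83  81  74  68  73  77  78  76  76  78  78  80  79  78  80  81 110 135 133 135 134 135 133 130 117 200]
 [111 107 104  77  60  74  76  73  77  78  80  79  80  79  77  80  81  80  82 127 133 136 134 134 133 133 209]
 [134 133 134  86  63  72  75  76  77  79  79  80  79  79  77  80  80  81  81  81 127 135 135 135 135 183 203]
 [133 133 134 126  68  72  75  78  79  80  77  80  80  80  77  80  80  80  80  81  78 135 133 134 133 214 205]
 [134 134 134 125  72  74  76  75  79  82  87  87  83 135 132 126  97  81  78  81  79  95 134 135 170 208 209]
 [134 135 135 120  69  73  76  84  74  74  74  71  73 130 130 129 132 131 126  80  78  78 134 134 204 210 208]
 [133 134 134 117  70  90  74  75  73  70  86  97  98  98  93  92 124 129 131 132  98  77 135 170 209 212 202]
 [132 132 134  67 106 134 127  93  71  98 108 108 111 111 107 105  95  77 124 131 132  90 134 205 207 201 199
[... 1522 characters left out ...]
 195 200 203 202 198 202 197 201]
 [ 28  19  27  30  27  24  16  27  26  23  29  25  76  58  70  25  25  24  28  21  17  21  21  25  16  21  24]
 [ 18  24  24  23  21  25  24  17  20  23  28  24  76  56  69  31  24  21  28  24  29  23  22  28  25  22  29]
 [ 22  25  23  24  30  25  21  23  20  25  21  27  71  58  65  22  27  24  29  25  27  27  27  26  16  24  28]
 [ 28  26  27  20  21  29  25  28  26  26  23  25  64  84  59  27  18  24  27  24  23  24  25  18  30  24  27]
 [ 24  31  29  16  27  24  24  31  22  24  26  28  77  87  74  28  27  26  28  23  22  21  26  29  25  24  22]
 [ 22  24  24  22  23  22  24  24  24  23  26  26  81  42  81  28  27  21  24  20  27  24  23  19  29  25  14]]
```

The globe is still seated (centre about (255,193) px against (255,192) expected), and the fingers push the cap gently with under 1 N. I finish the nudge.

Emit:
{"method": "apply_moves", "body": {
  "deltas": [
    [0,[-2.5,-0.3,1.6],0],
    [0,[-2.5,-0.3,1.6],0],
    [0,[-2.5,-0.3,1.6],0],
    [0,[-1.6,-0.2,1],0],
    [0,[0,0,0],0]
  ]
}}

```text
t: 23.68
tool_pos: [0.3507, 0.3808, 0.2514]
orientation: [-0.117, 2.552, 0.068]
force: [-0.0, -0.4, -0.5]
opening: 0.0006
```

Run:
```python
from g import *
a,R=azj();s=robot.read_state();p=np.array(s["tool_pos"]);print(s["t"],p,s["force"])
c=p+R@np.array([-.0075,0,.186]);print("corner",c)
```

```text
23.675 [0.35072895 0.38077015 0.25144152] [-0.00517821 -0.37361409 -0.47330766]
corner [0.45920062 0.3951185  0.10084182]
```

Emit:
{"method": "apply_moves", "body": {
  "deltas": [
    [0,[8,1,-5.5],0],
    [0,[9,1,-5.5],0],
    [0,[-12,0,-19],0],
    [85,[-13,-2,-19],0],
    [85,[-4,-2,3],0]
  ]
}}

```text
t: 24.3
tool_pos: [0.3353, 0.377, 0.2984]
orientation: [-0.118, 2.549, 0.073]
force: [0.3, -0.1, 0.4]
opening: 0.016
```

Emit:
{"method": "apply_moves", "body": {
  "deltas": [
    [85,[0,0,0],0],
    [85,[0,0,0],0],
    [85,[0,0,0],0],
    [85,[0,0,0],0]
  ]
}}

```text
t: 24.8
tool_pos: [0.3353, 0.3761, 0.2958]
orientation: [-0.118, 2.553, 0.068]
force: [-0.4, -0.8, 0.4]
opening: 0.0559
```

Run:
```python
from g import *
a,R=azj();s=robot.read_state();p=np.array(s["tool_pos"]);print(s["t"],p,s["opening"])
w=cal("wrist")
im=viewer.read_camera("wrist");cv2.imwrite("pics/w13.png",im)
g=cv2.cvtColor(im,cv2.COLOR_BGR2GRAY)
for x in((.472,.396,.038),(.472,.396,.113),(.472,.396,.116)):print(proj(w,x))
np.set_printoptions(linewidth=250)
print(g[100:260:5,205:315:4])
```

```text
24.8 [0.33532042 0.37613722 0.29576615] 0.05586797984135986
[259.15515286 156.65858227]
[261.98650789 229.96264305]
[262.125951   233.57283894]
[[129 123 104  73  73  72  72  76  73  77  78  76  77  74  78  77  78  77  79  81  79  78  95 132 131 133 133 133]
 [132 127 111  68  70  71  72  74  74  77  78  77  78  74  78  78  77  75  80  79  78  79  79  84 131 133 132 134]
 [131 123 104  68  73  74  75  75  74  82 101 120 126  88  89  85  83  79  80  77  78  78  77  78  90 134 132 131]
 [131 124  91  70  71  73  83 108 129 131 130 127 130 100  71  71  72  76 133 130 118  85  77  78  75 123 129 129]
 [131 120  70  68  78 118 130 128 126 127 128 119 111 100  81  74 110 127 125 126 129 129 119  76  77  98 133 132]
 [130 100  64  96 129 128 129 126 103  69  87  96 102 102 102 100  95  76  74 111 127 127 128 129  85  80 134 131]
 [125  65 102 130 130 131 109  56  93 103 104 107 109 112 111 111 111 105 100  77  84 117 124 129 130  81 132 144]
 [129  75 130 130 129  90  57  96 103 112 116 122 126 129 128 126 128 124 117 109  90  88 115 128 128 121 127 199]
 [ 78 108 130 128 114  61  94 102 11
[... 2024 characters left out ...]
  85  77]
 [ 11 189 194 200 200 203 201 196 196 196 135 139 149 156 171 172 163 159 146 192 192 197 194 197 196 198  77  45]
 [ 19 187 202 198 198 198 192 199 199 195 188 135 145 156 177 170 156 147 180 190 192 197 196 194 195 191  64  26]
 [ 22 176 204 195 194 196 194 199 197 196 198 199 197 169 152 161 192 197 198 200 200 196 193 195 199 194  55  22]
 [ 22  97 136 112 108 107 106 112 108 109 109 108 108 110 112 110 109 107 108 106 107 109 106 104 109 110  26  25]
 [ 26  14  10  21  19  16  15  24  16  17  21  14  18  15  23  17  23  22  22  19  17  26  18  16  25  16  16  21]
 [ 26  19  21  24  24  20  24  19  18  23  19  19  21  23  21  23  12  16  17  19  22  21  26  23  19  15  24  15]]
```

The lamp stands upright again: globe at (259,158) and cap end at (262,228) px, against (259,157) and (262,230) expected for an upright lamp at (0.472, 0.396). I regrasp.

Run:
```python
from g import *
a,R=azj();T=np.array([.473,.396,.084])-.175*R[:,2];print(T);plan(T,0,n=3)
print("up10",(R[2]*10).round(2))
```

```text
[0.37685487 0.38303405 0.22964682]
[[0.6, 0.4, 26.2], 0.0]
[[0.6, 0.4, 26.2], 0.0]
[[0.6, 0.4, 26.2], 0.0]
up10 [-5.54  0.23 -8.32]
```

Emit:
{"method": "apply_moves", "body": {
  "deltas": [
    [80,[0,0,0],0],
    [80,[0.6,0.4,26],0],
    [80,[0.6,0.4,26],0],
    [80,[0.6,0.4,26],0],
    [60,[0,0,0],0]
  ]
}}

```text
t: 25.48
tool_pos: [0.3765, 0.3823, 0.2285]
orientation: [-0.118, 2.555, 0.065]
force: [-0.5, 0.4, -0.3]
opening: 0.0739
```

Emit:
{"method": "apply_moves", "body": {
  "deltas": [
    [40,[0,0,0],0],
    [38,[0,0,0],0],
    [30,[0,0,0],0],
    [28,[0,0,0],0],
    [28,[0,0,0],0]
  ],
  "grip_force": 12
}}

```text
t: 26.1
tool_pos: [0.3768, 0.3833, 0.231]
orientation: [-0.118, 2.552, 0.069]
force: [-1.0, -0.7, 3.3]
opening: 0.0339
```

Emit:
{"method": "apply_moves", "body": {
  "deltas": [
    [28,[0,0,0],0],
    [28,[0,0,0],0]
  ],
  "grip_force": 20
}}

```text
t: 26.35
tool_pos: [0.3769, 0.3833, 0.231]
orientation: [-0.118, 2.552, 0.069]
force: [-2.0, -1.6, 5.3]
opening: 0.0336
```

```bash
python3 -c "from g import *;look('w14',(.472,.396,.038))"
```

```text
26.35 [0.3769 0.3833 0.231 ] 0.033628348327703936 [-2.  -1.6  5.3]
exp globe [385.53607577 266.98032356] 72.27869777572354
[[382.0, 268.0, 72.0], [421.0, 239.0, 67.0], [395.0, 490.0, 87.0], [347.0, 443.0, 86.0], [403.0, 343.0, 79.0], [391.0, 430.0, 58.0], [358.0, 386.0, 74.0]]
```

The lamp is held upright (globe reference (382,268) px). Before carrying it, I locate the empty cup's rim from the top and side cameras numerically.

Run:
```python
from g import *
np.set_printoptions(linewidth=250)
ct,cs=cal("top"),cal("side")
t=viewer.read_camera("top");s=viewer.read_camera("side");cv2.imwrite("pics/t15.png",t);cv2.imwrite("pics/s15.png",s)
X=np.array([.5785,.0198,.034])
th=np.linspace(0,2*np.pi,73)
for n,c,im in(("top",ct,t),("side",cs,s)):
    P=np.array([proj(c,X+.041*np.array([np.cos(a),np.sin(a),0])) for a in th]);print(n,proj(c,X),P.min(0),P.max(0))
    g=cv2.cvtColor(im,cv2.COLOR_BGR2GRAY);lo=P.min(0).astype(int)-5;hi=P.max(0).astype(int)+6
    print(lo);print(g[lo[1]:hi[1]:2,lo[0]:hi[0]:2])
```

```text
top [254.65246084 185.28385493] [239.66820173 170.43798629] [269.63331723 200.20228981]
[234 165]
[[ 25  32  30  27  30  26  41 105 118  87 131 139 138 138 138 139 139 139 138 133 140]
 [ 30  21  29  21  26  24  37 103 119  86 130 138 139 137 136 136 136 137 136 139 136]
 [ 21  24  23  17  20  28  35  90 122  88 129 139 138 138 141 135 136 138 136 136 139]
 [ 54  84  87  91  89  95 102 113 132  98 132 140 140 139 140 139 140 142 142 138 140]
 [136 144 146 142 142 144 144 143 138 109 131 144 140 139 135 128 124 126 124 121 110]
 [142 144 138 135 133 128 126 125 117 101  96  90  82  82  74  63  58  52  48  45  41]
 [ 85  79  72  69  62  54  50  47  33  35  34  29  29  22  20  26  35  47  47  46  42]
 [ 42  56  54  34  20  16   7  22  14   5   0   3   4  17   1   4  23  41  43  45  43]
 [ 46  73  71  27   9  16   9  18   3   1  12   1   6  13   0   5  11  31  42  45  47]
 [ 49  67  59  24  11  11   6   0   2   0  12  15   9   2   3   5   3  32  43  46  45]
 [ 43  44  42  22  11   4   0  15  15  18  13   5   4   4   0   0   1  29  40  40  44]
 [ 42  44  44  20   8   3  11   6   6   7   5
[... 1704 characters left out ...]
91]
 [ 75  41  38  46  67 127 122  68  35  13  12   8  10  13  14  16  22  17  47  90  96]
 [ 84  55  36  49  79  81  61  74 124 118  54  27  13  10  22  14  17  19  36  93  95]
 [ 90  78  36  39  70  88  87  81  71  56  66 114  83  42  27  15  19  14  23  76  95]
 [ 87  88  55  39  59  85  88  89  90  90  81  68  54  88  96  70  51  21  23  75  96]
 [ 89  89  68  40  49  84  89  89  87  90  91  89  88  85  69  55  82  73  63  88  95]
 [ 89  91  85  48  37  70  90  94  93  91  91  92  89  91  90  83  86  56  54  89 118]
 [ 90  90  91  77  90  58  89  90  89  91  92  93  90  92  90  91  91  88  84  82  54]
 [ 90  89  90  87  89  70  79  90  92  94  89  92  93  91  91  90  90  88  91  89  91]]
```

Run:
```python
from g import *
from scipy.optimize import least_squares
ct,cs=cal("top"),cal("side")
print(onz(ct,254.5,186.5,.034),onz(cs,237.6,214.1,.034))
f=lambda p:np.r_[proj(ct,(p[0],p[1],.034))-[254.5,186.5],proj(cs,(p[0],p[1],.034))-[237.6,214.1]]
r=least_squares(f,[.578,.02]);print(r.x,r.fun)
a,R=azj();print("R",R.round(3).tolist())
s=robot.read_state();print(s["tool_pos"],s["force"],"up120",R[2]*120)
```

```text
[0.5751429  0.02014467 0.034     ] [0.57507198 0.02447955 0.034     ]
[0.57537437 0.02197072] [-0.66559365 -0.09809039  0.40072478 -0.66594044]
R [[-0.829, -0.099, 0.55], [-0.069, 0.995, 0.075], [-0.555, 0.024, -0.832]]
[0.37687766 0.38325556 0.23091141] [-1.82943648 -0.61572337  5.79911584] up120 [-66.57640342   2.86246351 -99.79673748]
```

The cup centre is (0.576, 0.021), and the model and both views agree to 3 mm. Checking clearances, the gripper body would just touch the case's side wall with this hold. So I regrip about 7 mm higher before lifting, with the lamp still in its carrier cup.

Emit:
{"method": "apply_moves", "body": {
  "deltas": [
    [40,[0,0,0],0],
    [44,[0,0,0],0],
    [44,[-0.8,0,-4.2],0],
    [44,[-0.9,0,-4.3],0],
    [40,[0,0,0],0]
  ],
  "grip_force": 12
}}

```text
t: 27.12
tool_pos: [0.3735, 0.3828, 0.2391]
orientation: [-0.118, 2.552, 0.069]
force: [-0.4, 0.8, -0.8]
opening: 0.0406
```

Emit:
{"method": "apply_moves", "body": {
  "deltas": [
    [37,[0,0,0],0],
    [30,[0,0,0],0],
    [28,[0,0,0],0],
    [28,[0,0,0],0]
  ]
}}

```text
t: 27.62
tool_pos: [0.3734, 0.3826, 0.2384]
orientation: [-0.118, 2.552, 0.068]
force: [0.1, -0.2, 0.2]
opening: 0.0336
```

Run:
```python
from g import *
look('w16',(.472,.396,.038))
a,R=azj();p=np.array(robot.read_state()["tool_pos"]);print(p,R[:,2])
up=R.T@np.array([0,0,140]);print("up140",up.round(1))
```

```text
27.625 [0.3734 0.3826 0.2384] 0.03355521342052631 [ 0.1 -0.2  0.2]
exp globe [386.13779353 260.40735416] 69.61188988215041
[[383.0, 260.0, 69.0], [424.0, 238.0, 60.0], [386.0, 482.0, 79.0], [386.0, 421.0, 70.0], [349.0, 385.0, 66.0], [401.0, 326.0, 63.0], [409.0, 194.0, 72.0]]
[0.37341314 0.38256231 0.2383492 ] [ 0.54958672  0.07439629 -0.83211755]
up140 [ -77.6    3.3 -116.5]
```

The regrip holds with the lamp upright and the globe where expected (383,260). I lift straight up.

Emit:
{"method": "apply_moves", "body": {
  "deltas": [
    [28,[-8,0.3,-12],0],
    [28,[-12,0.5,-18],0],
    [28,[-16,0.7,-24],0],
    [28,[-20,0.8,-30],0],
    [28,[-20,0.8,-30],0]
  ],
  "grip_force": 15
}}

```text
t: 28.3
tool_pos: [0.3733, 0.3823, 0.3775]
orientation: [-0.118, 2.552, 0.069]
force: [0.6, -0.5, -1.1]
opening: 0.0337
```

Run:
```python
from g import *
s=robot.read_state();p=np.array(s["tool_pos"]);o=np.array([.0986,.0134,-.2004])
look('w17',p+o);a,R=azj();print(R[:,2])
F=np.array([.4772,.0071,.2404]);pre=F-.11*R[:,2];print("pre",pre)
plan(pre+[0,0,.055],0,n=9)
print("down",(R.T@np.array([0,0,-55])).round(1))
```

```text
28.3 [0.3733 0.3823 0.3775] 0.03372621711640082 [ 0.6 -0.5 -1.1]
exp globe [385.79829858 260.22934797] 69.60328053452126
[[386.0, 263.0, 73.0], [371.0, 89.0, 61.0], [379.0, 443.0, 84.0], [392.0, 487.0, 79.0], [364.0, 332.0, 72.0], [344.0, 398.0, 72.0]]
[ 0.55477753  0.07992082 -0.82815129]
pre [ 0.41617447 -0.00169129  0.33149664]
[[-1.1, -43.0, -1.1], 0.0]
[[-1.1, -43.0, -1.1], 0.0]
[[-1.1, -43.0, -1.1], 0.0]
[[-1.1, -43.0, -1.1], 0.0]
[[-1.1, -43.0, -1.1], 0.0]
[[-1.1, -43.0, -1.1], 0.0]
[[-1.1, -43.0, -1.1], 0.0]
[[-1.1, -43.0, -1.1], 0.0]
[[-1.1, -43.0, -1.1], 0.0]
down [30.8 -1.6 45.5]
```

Emit:
{"method": "apply_moves", "body": {
  "deltas": [
    [28,[-1,-30,-1],0],
    [28,[-1,-43,-1],0],
    [28,[-1,-45,-1],0],
    [28,[-1,-45,-1],0],
    [28,[-1,-45,-1],0]
  ]
}}

```text
t: 28.98
tool_pos: [0.3952, 0.1743, 0.3782]
orientation: [-0.119, 2.551, 0.069]
force: [0.3, -0.3, -1.3]
opening: 0.0335
```

Emit:
{"method": "apply_moves", "body": {
  "deltas": [
    [28,[-1,-45,-1],0],
    [28,[-1,-45,-1],0],
    [28,[-1,-45,-1],0],
    [28,[-1,-30,-1],0],
    [28,[0,0,0],0]
  ]
}}

```text
t: 29.6
tool_pos: [0.413, 0.0095, 0.3799]
orientation: [-0.113, 2.551, 0.066]
force: [-0.0, 0.2, -0.2]
opening: 0.0337
```

Run:
```python
from g import *
s=robot.read_state();p=np.array(s["tool_pos"]);o=np.array([.0986,.0134,-.2004])
look('w18',p+o);a,R=azj();print(R[:,2],R[:,1])
F=np.array([.4772,.0071,.2404]);pre=F-.11*R[:,2];print("pre",pre)
plan(pre,0,n=4)
```

```text
29.6 [0.413  0.0095 0.3799] 0.03374288483206344 [-0.   0.2 -0.2]
exp globe [387.16752106 259.80891746] 69.63885378307296
[[383.0, 260.0, 70.0], [347.0, 437.0, 84.0], [427.0, 442.0, 84.0], [367.0, 170.0, 65.0], [391.0, 487.0, 79.0], [397.0, 329.0, 62.0], [388.0, 416.0, 67.0], [400.0, 127.0, 68.0], [365.0, 362.0, 58.0]]
[ 0.55033048  0.07308875 -0.83174178] [-0.09651643  0.99505208  0.02357844]
pre [ 0.41666365 -0.00093976  0.3318916 ]
[[6.0, -3.2, 10.2], 0.0]
[[6.0, -3.2, 10.2], 0.0]
[[6.0, -3.2, 10.2], 0.0]
[[6.0, -3.2, 10.2], 0.0]
```

Emit:
{"method": "apply_moves", "body": {
  "deltas": [
    [28,[6,-3,10],0],
    [28,[6,-3,10],0],
    [28,[6,-3,10],0],
    [28,[6,-3,10],0],
    [28,[0,0,0],0]
  ]
}}

```text
t: 30.28
tool_pos: [0.4159, 0.0008, 0.3306]
orientation: [-0.118, 2.555, 0.069]
force: [-0.1, -0.6, -1.2]
opening: 0.0335
```

Emit:
{"method": "apply_moves", "body": {
  "deltas": [
    [28,[0,0,18],0],
    [28,[0,0,18],0],
    [28,[0,0,18],0],
    [28,[0,0,10],0],
    [28,[0,0,0],0]
  ]
}}

```text
t: 30.9
tool_pos: [0.4514, 0.0056, 0.2786]
orientation: [-0.118, 2.554, 0.069]
force: [-0.8, -0.1, -1.0]
opening: 0.0336
```

Run:
```python
from g import *
s=robot.read_state();p=np.array(s["tool_pos"]);o=np.array([.0986,.0134,-.2004])
look('w19',p+o);a,R=azj();print(R[:,2])
F=np.array([.4772,.0071,.2404]);print("remaining tool",(R.T@(F-p)*1e3).round(1))
# cup rim in the wrist view: dark profile
g=cv2.cvtColor(cv2.imread('pics/w19.png'),cv2.COLOR_BGR2GRAY);w=cal("wrist")
P=np.array([proj(w,np.array([.5758,.0205,.034])+.041*np.array([np.cos(t),np.sin(t),0])) for t in np.linspace(0,6.28,25)]);print(P.min(0),P.max(0),proj(w,(.5758,.0205,.034)))
np.set_printoptions(linewidth=250)
print(g[90:215:6,195:325:5])
```

```text
30.9 [0.4514 0.0056 0.2786] 0.03359098791732898 [-0.8 -0.1 -1. ]
exp globe [385.8477727  260.99348698] 69.56648931492839
[[383.0, 218.0, 81.0], [383.0, 265.0, 74.0], [385.0, 479.0, 82.0], [383.0, 416.0, 65.0], [425.0, 458.0, 87.0], [395.0, 319.0, 64.0], [361.0, 349.0, 58.0]]
[ 0.5492877   0.07463598 -0.83229351]
remaining tool [-0.3 -2.  46.1]
[202.98187054 112.89189999] [306.19121287 189.37407326] [254.78611806 155.72390172]
[[ 68  76  82  80  74  74  85  82  78  81  83  81  80  81  75 112 125 131 131 136 139 125 141 135 140  84]
 [ 74  80  80  80  73  83  83  75  39  26  30  24  21  28  28  29  39 119 131 127 131 130 135 133 138 109]
 [ 77  73  78  79  80  80  30  27  26  26  26  18  33  30  33  28  31  25  29 123 132 131 125 135 126  79]
 [ 76  76  77  77  78  25  32  28  22  27  32  30  30  29  27  28  30  29  25  25 108 127 133 141 142  78]
 [115  92  80  73  25  25  29  32  23  29  28  25  31  27  29  23  24  31  22  28  27 123 126 123 133  76]
 [130 129  77  33  28  23  26  27  33  27  30  20  22  24  21  23  31  32  31  27  28  46 126 128 128  75]
 [ 75  76  79  26  21  28  2
[... 877 characters left out ...]
 160 161 153 153 151 147 148 140 146 174 136  77  73  81]
 [ 79  79  77 110 136 179 191 202 211 216 219 223 227 170 155 156 151 148 144 140 143 181 140  80  79  76]
 [ 74  76  73  91 126 177 177 167 151 192 200 205 210 214 165 158 152 149 144 137 130 181  76  76  74  75]
 [ 77  79  75  79 119 144 138 146 152 155 194 181 163 176 161 157 152 148 141 132 123 120  89  87  91  96]
 [123 122 123 121 116 125 131 143 149 147 142 146 146 149 148 143 141 145 135 127 167 122 121 121 120 123]
 [119 118 118 118 116 114 122 138 130 139 144 145 147 151 150 142 139 131 130 118 122 122 122 121 122 122]
 [122 122 121 122 121 122 115 120 133 140 145 147 147 150 150 149 141 130 115 121 123 123 119 122 122 122]]
```

Run:
```python
from g import *
w=cal("wrist")
for z,r in((.004,.041),(.02,.041),(.034,.041),(.034,.035),(.034,.037)):
  P=np.array([proj(w,np.array([.5758,.0205,z])+r*np.array([np.cos(t),np.sin(t),0])) for t in np.linspace(0,6.28,49)]);print(z,r,P.min(0),P.max(0))
g=cv2.cvtColor(cv2.imread('pics/w19.png'),cv2.COLOR_BGR2GRAY)
for c in(245,255,265):print(c,g[84:132:2,c])
for r in(120,132,144):print(r,g[r,198:220:2],g[r,290:320:2])
```

```text
0.004 0.041 [206.10634399  89.42846348] [301.79795791 165.82005472]
0.02 0.041 [204.49882019 101.39038571] [304.05809193 178.00207568]
0.034 0.041 [202.98187054 112.77752015] [306.19121287 189.39637443]
0.034 0.035 [210.6601879  119.78630153] [298.559663   184.93002303]
0.034 0.037 [208.10450217 117.4810005 ] [301.09826255 186.43465114]
245 [ 83  76  79  83  67  34  30  26  29  26  25  28  32  32  30  28  32  24
  30  22  26  24  68 117]
255 [ 79  77  82  80  45  21  21  27  29  33  24  25  30  29  27  31  38  28
  22  25  20  46 111 124]
265 [ 79  79  77  75  56  29  28  29  25  33  27  31  27  27  25  29  34  30
  21  27  11  27  79 120]
120 [129 129 109  77  77  70  33  26  25  26  27] [ 27  30  31  23  27  46 111 127 129 134 128 134 135 104  73]
132 [74 74 72 80 73 36 26 27 24 25 28] [ 38  39  39  37  33  24  31  79 118 103  81  77  81  79  76]
144 [75 79 76 83 60 31 31 25 27 21 29] [116  74  35  30  42  37  39  43  88 106 121  83  77  78  79]
```

The wrist view puts the cup front edge about 2.5 mm further back and 1 mm further left than the overhead fit. I split the difference and go on down the tool axis.

Emit:
{"method": "apply_moves", "body": {
  "deltas": [
    [28,[-0.5,-0.4,10],0],
    [28,[-0.5,-0.4,10],0],
    [28,[-0.5,-0.4,10],0],
    [28,[0,0,6],0],
    [28,[0,0,0],0]
  ]
}}

```text
t: 31.58
tool_pos: [0.4725, 0.0072, 0.2491]
orientation: [-0.118, 2.554, 0.069]
force: [0.4, -0.9, -0.5]
opening: 0.0333
```

Emit:
{"method": "apply_moves", "body": {
  "deltas": [
    [28,[0,0,2.5],0],
    [28,[0,0,2.5],0],
    [28,[0,0,0],0]
  ]
}}

```text
t: 31.95
tool_pos: [0.4754, 0.0075, 0.2457]
orientation: [-0.118, 2.552, 0.068]
force: [0.4, 0.3, -1.3]
opening: 0.0339
```

Emit:
{"method": "apply_moves", "body": {
  "deltas": [
    [28,[0,0,2],0],
    [28,[0,0,2],0],
    [28,[0,0,0],0]
  ]
}}

```text
t: 32.33
tool_pos: [0.4775, 0.0078, 0.2422]
orientation: [-0.118, 2.553, 0.069]
force: [-0.3, -0.4, -0.8]
opening: 0.0336
```

Emit:
{"method": "apply_moves", "body": {
  "deltas": [
    [28,[0.3,0,1],0],
    [28,[0.3,0,1],0],
    [28,[0,0,0],0]
  ]
}}

```text
t: 32.7
tool_pos: [0.4781, 0.0079, 0.2403]
orientation: [-0.118, 2.553, 0.068]
force: [-0.1, -0.0, -0.8]
opening: 0.0336
```

Emit:
{"method": "apply_moves", "body": {
  "deltas": [
    [28,[0.55,0,0.83],0],
    [28,[0.55,0,0.83],0],
    [28,[0,0,0],0]
  ]
}}

```text
t: 33.08
tool_pos: [0.4786, 0.008, 0.2392]
orientation: [-0.118, 2.551, 0.068]
force: [-0.9, 1.5, 4.2]
opening: 0.0336
```

Emit:
{"method": "apply_moves", "body": {
  "deltas": [
    [28,[0.55,0,0.83],0],
    [28,[0.55,0,0.83],0],
    [28,[0,0,0],0]
  ]
}}

```text
t: 33.45
tool_pos: [0.4794, 0.0081, 0.2386]
orientation: [-0.118, 2.548, 0.068]
force: [-1.0, 3.3, 10.2]
opening: 0.0333
```

Contact came at z≈0.239, where the full seat was predicted (0.240), and the force is nearly vertical. I relieve the push, ease the grip and check the lamp's attitude before letting go.

Emit:
{"method": "apply_moves", "body": {
  "deltas": [
    [28,[-0.4,0.4,-0.6],0],
    [28,[0,0,0],0],
    [28,[0,0,0],0],
    [28,[0,0,0],0]
  ],
  "grip_force": 3
}}

```text
t: 33.95
tool_pos: [0.4782, 0.0083, 0.2374]
orientation: [-0.118, 2.552, 0.068]
force: [1.6, 1.4, 4.9]
opening: 0.0338
```

Run:
```python
from g import *
p=np.array(robot.read_state()["tool_pos"]);look('w20',p+[.0986,.0134,-.2004])
```

```text
33.95 [0.4782 0.0083 0.2374] 0.03380788309137014 [1.6 1.4 4.9]
exp globe [386.09517302 260.18914434] 69.61777975305043
[[385.0, 265.0, 72.0], [385.0, 217.0, 89.0], [395.0, 491.0, 89.0], [344.0, 448.0, 79.0], [388.0, 427.0, 74.0], [397.0, 340.0, 62.0]]
```

Emit:
{"method": "apply_moves", "body": {
  "deltas": [
    [38,[0,0,0],0],
    [45,[0,0,0],0],
    [55,[0,0,0],0],
    [62,[0,0,0],0],
    [62,[0,0,0],0]
  ]
}}

```text
t: 34.62
tool_pos: [0.4781, 0.0083, 0.2371]
orientation: [-0.118, 2.552, 0.068]
force: [-0.6, -1.0, 0.7]
opening: 0.0617
```

Emit:
{"method": "apply_moves", "body": {
  "deltas": [
    [62,[0,0,-10],0],
    [62,[0,0,-20],0],
    [62,[0,0,-30],0],
    [62,[0,0,-20],0],
    [62,[0,0,0],0]
  ]
}}

```text
t: 35.25
tool_pos: [0.4343, 0.0022, 0.306]
orientation: [-0.118, 2.548, 0.067]
force: [0.1, -0.1, -0.5]
opening: 0.0618
```

Run:
```python
from g import *
np.set_printoptions(linewidth=250)
s=robot.read_state();p=np.array(s["tool_pos"]);print(s["t"],p,s["opening"],np.round(s["force"],1))
w=cal("wrist");im=viewer.read_camera("wrist");cv2.imwrite("pics/w21.png",im)
g=cv2.cvtColor(im,cv2.COLOR_BGR2GRAY)
for x in((.577,.0213,.04),(.577,.0213,.115)):print(proj(w,x))
print(g[100:255:5,205:315:4])
```

```text
35.25 [0.43431471 0.00215697 0.30604207] 0.06184452292411596 [ 0.1 -0.1 -0.5]
[257.67802151 153.53680657]
[260.00148727 223.54601292]
[[127 122 129 129  95  72  29  24  21  27  21  28  27  28  24  25  24  28  28  24  31 104 136 132 124 134 118 118]
 [138 129 136  81  74  25  23  28  22  24  25  24  20  27  24  30  26  30  25  31  24  24  93 126 129 139 135  95]
 [135 131  95  73  20  22  26  27  27  25  29  33  32  37  35  29  29  25  27  21  28  26  22 113 121 119 127 103]
 [126 102  72  33  25  25  29  26  38  40  42  39  37  34  39  36  40  37  42  38  30  27  25  38 125 128 133  82]
 [ 95  78  72  26  24  28  38  42  41  33  56 102 117 124 122 112  78  34  33  38  36  37  29  26 118 132 128  74]
 [ 77  73  75  25  30  41  38  28  78 123 130 133 136 136 138 136 133 128 108  32  30  36  40  27  69 113  72  75]
 [ 76  75  68  27  40  38  22 101 128 134 141 146 152 156 156 154 155 150 140 125  47  33  37  40  57  78  76  79]
 [ 76  75  65  36  38  23  91 127 141 149 161 166 172 177 178 179 176 172 166 154 132  40  34  40  47  75  77  74]
 [ 71  76  60  31  32  47 124 140 156 167 176 
[... 1899 characters left out ...]
 117 117]
 [119 122 119 117 120 119 119 118 118 119 104 112 119 124 124 123 112 104 117 120 123 123 121 122 121 121 120 102]
 [120 118 118 118 119 119 117 116 117 117 118 111 108 107 107 105 111 123 122 120 122 124 122 121 122 122 121  95]
 [119 119 121 118 118 118 118 119 119 120 122 120 121 119 121 120 119 120 119 120 121 120 119 119 117 119 118  87]
 [121 118 119 118 120 120 118 119 117 118 116 118 116 122 121 119 118 121 120 120 119 121 120 118 118 119 118  85]
 [118 119 117 119 116 117 117 117 117 116 115 119 117 118 118 119 119 120 121 121 121 119 121 122 122 121 121  73]
 [117 121 121 118 121 118 119 121 117 119 118 118 117 118 118 117 118 118 117 117 119 116 119 118 119 117 116  85]]
```

The lamp is home and upright: globe at (257,153) px against (258,154) expected, with the cap end in line. Next I take the gripper clear and turn it 90° to grip the handle bar.

Run:
```python
from g import *
s=robot.read_state();print(np.round(s["q"],3))
a,R=azj();yaw=1.5708 if s["q"][5]<0 else -1.5708
B=np.array([.690,-.035,.243]);T=B-.173*R[:,2]-.08*R[:,2];print("pre",T,"grip",B-.173*R[:,2],"yaw sign",yaw)
p=np.array(s["tool_pos"])
print("up70",(R.T@[0,0,70]).round(1))
R0=Ro.from_matrix(R);D=T-(p+[0,0,.07])
for sgn in(1,-1):
  Rr=R0
  print(sgn)
  for i in range(9):
    if sgn*yaw>0: print((Rr.inv().apply(D/9)*1e3).round(1).tolist())
    Rr=Rr*Ro.from_euler('z',sgn*1.5708/9)
```

```text
[-0.192 -0.602  2.35   0.241  0.841 -1.966]
pre [ 0.55033419 -0.05366806  0.45312845] grip [ 0.59449729 -0.04776512  0.38668467] yaw sign 1.5708
up70 [-39.    1.6 -58.1]
1
[-15.1, -7.3, -0.6]
[-16.1, -4.5, -0.6]
[-16.7, -1.7, -0.6]
[-16.7, 1.3, -0.6]
[-16.2, 4.1, -0.6]
[-15.3, 6.9, -0.6]
[-13.8, 9.4, -0.6]
[-12.0, 11.7, -0.6]
[-9.8, 13.6, -0.6]
-1
```

Emit:
{"method": "apply_moves", "body": {
  "deltas": [
    [50,[-11,0.5,-17],0],
    [45,[-14,0.6,-21],0],
    [40,[-14,0.6,-21],0],
    [40,[-15,-7.3,-0.6],0.1745],
    [40,[-16,-4.5,-0.6],0.1745]
  ]
}}

```text
t: 35.92
tool_pos: [0.4601, -0.0101, 0.3912]
orientation: [0.336, 2.546, 0.204]
force: [-0.1, 0.3, 0.4]
opening: 0.0401
```

Emit:
{"method": "apply_moves", "body": {
  "deltas": [
    [40,[-16.7,-1.7,-0.6],0.1745],
    [40,[-16.7,1.3,-0.6],0.1745],
    [40,[-16.2,4.1,-0.6],0.1745],
    [40,[-15.3,6.9,-0.6],0.1745],
    [40,[-13.8,9.4,-0.6],0.1745]
  ]
}}

```text
t: 36.55
tool_pos: [0.5248, -0.0413, 0.4338]
orientation: [1.423, 2.233, 0.517]
force: [0.4, -0.1, 0.1]
opening: 0.0404
```

Emit:
{"method": "apply_moves", "body": {
  "deltas": [
    [40,[-12,11.7,-0.6],0.1745],
    [40,[-9.8,13.6,-0.6],0.1745],
    [40,[0,0,0],0]
  ]
}}

```text
t: 36.92
tool_pos: [0.5507, -0.0539, 0.4518]
orientation: [1.816, 1.993, 0.625]
force: [-0.1, 0.2, 0.5]
opening: 0.0402
```

Run:
```python
from g import *
np.set_printoptions(linewidth=250)
s=robot.read_state();p=np.array(s["tool_pos"]);print(s["t"],p,s["opening"],np.round(s["q"],3));a,R=azj();print(R.round(3))
B=np.array([.690,-.035,.243]);G=B-.173*R[:,2];print("to grip, tool:",(R.T@(G-p)*1e3).round(1))
w=cal("wrist");im=viewer.read_camera("wrist");cv2.imwrite("pics/w22.png",im);g=cv2.cvtColor(im,cv2.COLOR_BGR2GRAY)
u=np.array([-.1036,.9946,0])
for k in(-.05,-.03,0,.03,.05):print(k,proj(w,B+k*u))
c=proj(w,B);
for r in range(60,250,15):print(r,g[r,190:330:4])
```

```text
36.925 [ 0.55068455 -0.05394362  0.45177486] 0.04022804748934522 [-0.266 -0.29   1.859  0.254  1.037 -0.428]
[[-0.1    0.83   0.549]
 [ 0.995  0.07   0.075]
 [ 0.023  0.553 -0.833]]
to grip, tool: [ 0.1  1.4 78.7]
-0.05 [260.69821421 260.76191127]
-0.03 [260.32956885 237.36038962]
0 [259.74867283 200.48524607]
0.03 [259.13147043 161.30538122]
0.05 [258.69811531 133.79609912]
60 [ 38  40 152 174  72  62  95 124 123 122 123 122 121 124 120 121 122 122 121 118 118 118 161 176 178 178 177 176 177 163  94  89  90  91  92]
75 [ 40  42  97 186 102  61  80 122 124 123 122 123 125 122 123 122 121 120 120 118 118 119 155 177 179 177 177 177 176 113  91  92  90  90  94]
90 [ 44  87 159 185 102  59  53  72  74  76  79  80  80  81  84  83  83  84  86  87  87  94 169 175 178 178 180 175 174 105  89  92  91  89  91]
105 [101 103  98 125 127 103 105 104 110 128 105 100 106 106 111 104 107 101 118  99 102 105 102 100 101 101 101  99  98  98  94  88  94  91  90]
120 [179 183 180 182 181 180  95  85  89  88  91  93  94  91 122 151 159 154 179 173 177 183 175 177 176 178 178 175 173 107  89  88  90  90 
[... 472 characters left out ...]
110 104 105 184 179 181 183 176 160 130 131 169 179 179 215 212 213 187 177 176 181 176 173 105  91  93  89  93  93]
195 [ 74  74  76  96 110 109 103  63  64  98 142 142 143 143 163 145 127 167 178 172 214 213 213 183 178 176 178 177 175  97  90  90  91  94  91]
210 [ 75  74  71  76 108 110 109  64  64  79 144 143 146 148 167 166 123 164 177 159 176 180 176 174 175 176 177 177 175 104  92  90  93  94  92]
225 [105 107 101  93  89  87  89  71  85 122 178 183 177 180 179 165 116 162 175 157 175 176 176 173 175 174 123  79  89  90 106 102  96  92  93]
240 [ 90  88  89  86  87  87  56  21  57  82  84 171 179 179 178 170 111 159 173 161 175 167 136 102  91  94  51  25  66  88  89  88  87  88  88]
```

The bar shows at columns 251 to 267 (centre 259, expected 260), midway between the fingers. I slide down onto it and grip.

Emit:
{"method": "apply_moves", "body": {
  "deltas": [
    [40,[0,0.7,25],0],
    [40,[0,0.7,25],0],
    [40,[0,0,20],0],
    [40,[0,0,9],0],
    [30,[0,0,0],0]
  ],
  "grip_force": 25
}}

```text
t: 37.6
tool_pos: [0.5941, -0.0473, 0.3865]
orientation: [1.815, 1.995, 0.624]
force: [0.6, -0.2, 0.2]
opening: 0.0338
```

Emit:
{"method": "apply_moves", "body": {
  "deltas": [
    [15,[0,0,0],0],
    [5,[0,0,0],0],
    [5,[0,0,0],0],
    [5,[0,0,0],0],
    [5,[0,0,0],0]
  ]
}}

```text
t: 38.22
tool_pos: [0.5937, -0.0478, 0.3878]
orientation: [1.816, 1.994, 0.624]
force: [-8.7, -1.6, 3.0]
opening: 0.0109
```

Run:
```python
from h import *
s=robot.read_state();print(s["t"],s["tool_pos"],s["opening"],np.round(s["force"],1))
a,R=azj();c=.104
q=np.linspace(1.274,0,19)
X=.115*np.sin(q-np.pi/3);Z=.115*np.cos(q-np.pi/3)
d=np.diff(np.c_[X*np.cos(c),X*np.sin(c),Z],axis=0)
print((d@R*1e3).round(1).tolist());print((d*1e3).round(1)[[0,9,17]].tolist())
```

```text
38.225 [ 0.59374436 -0.04782181  0.38777405] 0.010924764030344935 [-8.7 -1.6  3. ]
[[0.0, -5.8, -5.7], [-0.0, -6.2, -5.3], [-0.0, -6.5, -4.8], [-0.0, -6.9, -4.4], [-0.0, -7.2, -3.9], [-0.1, -7.4, -3.3], [-0.1, -7.6, -2.8], [-0.1, -7.8, -2.3], [-0.1, -8.0, -1.7], [-0.1, -8.1, -1.1], [-0.1, -8.1, -0.6], [-0.1, -8.1, 0.0], [-0.1, -8.1, 0.6], [-0.1, -8.1, 1.2], [-0.2, -8.0, 1.7], [-0.2, -7.8, 2.3], [-0.2, -7.6, 2.8], [-0.2, -7.4, 3.4]]
[[-7.9, -0.8, 1.5], [-7.3, -0.8, -3.5], [-4.3, -0.4, -6.9]]
```

Emit:
{"method": "apply_moves", "body": {
  "deltas": [
    [5,[0,-5.8,-5.7],0],
    [5,[0,-6.2,-5.3],0],
    [5,[0,-6.5,-4.8],0],
    [5,[0,-6.9,-4.4],0],
    [5,[0,-7.2,-3.9],0]
  ]
}}

```text
t: 38.85
tool_pos: [0.5536, -0.052, 0.3898]
orientation: [1.816, 1.992, 0.626]
force: [1.0, -2.5, -2.3]
opening: 0.011
```

Emit:
{"method": "apply_moves", "body": {
  "deltas": [
    [5,[0,-7.4,-3.3],0],
    [5,[0,-7.6,-2.8],0],
    [5,[0,-7.8,-2.3],0],
    [5,[0,-8,-1.7],0],
    [5,[0,0,0],0]
  ]
}}

```text
t: 39.48
tool_pos: [0.5225, -0.0551, 0.3812]
orientation: [1.816, 1.991, 0.625]
force: [-3.4, -6.2, 2.1]
opening: 0.0111
```

Emit:
{"method": "apply_moves", "body": {
  "deltas": [
    [5,[-0.4,-8.1,-1.1],0],
    [5,[-0.4,-8.1,-0.6],0],
    [5,[-0.3,-8.1,0],0],
    [5,[-0.1,-8.1,0.6],0],
    [5,[-0.1,-8.1,1.2],0]
  ]
}}

```text
t: 40.1
tool_pos: [0.4891, -0.0589, 0.359]
orientation: [1.815, 1.992, 0.626]
force: [-9.2, -4.8, 6.0]
opening: 0.0112
```

Emit:
{"method": "apply_moves", "body": {
  "deltas": [
    [5,[-0.2,-8,1.7],0],
    [5,[-0.2,-7.8,2.3],0],
    [5,[-0.2,-6,2.2],0],
    [5,[0,0,0],0]
  ]
}}

```text
t: 40.6
tool_pos: [0.4735, -0.0606, 0.3398]
orientation: [1.818, 1.996, 0.622]
force: [-18.0, -6.2, 5.5]
opening: 0.0111
```

Run:
```python
from h import *
s=robot.read_state();p=np.array(s["tool_pos"]);print(s["t"],p,s["opening"],np.round(s["force"],1),p-[.59374,-.0478,.38777])
```

```text
40.6 [ 0.47346384 -0.06063029  0.33977507] 0.011114519107821321 [-18.   -6.2   5.5] [-0.12027616 -0.01283029 -0.04799493]
```

Emit:
{"method": "apply_moves", "body": {
  "deltas": [
    [5,[0,-3,1.4],0],
    [5,[0,-3,1.5],0],
    [5,[0,-2,1.2],0],
    [5,[0,0,0],0]
  ]
}}

```text
t: 41.1
tool_pos: [0.4695, -0.061, 0.3332]
orientation: [1.817, 1.995, 0.623]
force: [-24.4, -7.7, 12.1]
opening: 0.0113
```

Run:
```python
from h import *
s=robot.read_state();p=np.array(s["tool_pos"]);print(s["t"],p,s["opening"],np.round(s["force"],1),p-[.59374,-.0478,.38777])
```

```text
41.1 [ 0.46946015 -0.06099125  0.33318498] 0.01125194603356428 [-24.4  -7.7  12.1] [-0.12427985 -0.01319125 -0.05458502]
```

Emit:
{"method": "apply_moves", "body": {
  "deltas": [
    [5,[0,-1.4,0.3],0],
    [5,[0,-1,0],0],
    [5,[0,0,0],0]
  ]
}}

```text
t: 41.48
tool_pos: [0.4686, -0.061, 0.3328]
orientation: [1.814, 1.992, 0.626]
force: [-11.9, -5.4, 7.6]
opening: 0.0113
```

Run:
```python
from h import *
s=robot.read_state();p=np.array(s["tool_pos"]);print(s["t"],p,s["opening"],np.round(s["force"],1),p-[.59374,-.0478,.38777])
```

```text
41.475 [ 0.46860109 -0.0610232   0.33282359] 0.011270992452757997 [-11.9  -5.4   7.6] [-0.12513891 -0.0132232  -0.05494641]
```

The tray is at its full closed travel (-125 mm, -55 mm). I release the bar and withdraw along the tool axis.

Emit:
{"method": "apply_moves", "body": {
  "deltas": [
    [8,[0,-0.5,0],0],
    [14,[0,0,0],0],
    [25,[0,0,0],0],
    [40,[0,0,0],0],
    [40,[0,0,0],0]
  ],
  "grip_force": 3
}}

```text
t: 42.1
tool_pos: [0.4684, -0.0607, 0.3312]
orientation: [1.816, 1.993, 0.626]
force: [-0.9, -0.7, 0.5]
opening: 0.0378
```

Emit:
{"method": "apply_moves", "body": {
  "deltas": [
    [40,[0,0,-15],0],
    [40,[0,0,-30],0],
    [40,[0,0,-40],0],
    [40,[0,15,-20],0],
    [40,[0,0,0],0]
  ]
}}

```text
t: 42.72
tool_pos: [0.4235, -0.0678, 0.4297]
orientation: [1.812, 1.989, 0.627]
force: [-0.1, 0.2, 0.5]
opening: 0.0402
```

Run:
```python
from h import *
s=robot.read_state();print(s["t"],s["tool_pos"],s["opening"],np.round(s["force"],1))
a=cv2.imread("pics/side0.png").astype(int);b=viewer.read_camera("side");cv2.imwrite("pics/s23.png",b)
t0=cv2.imread("pics/top0.png").astype(int);t=viewer.read_camera("top");cv2.imwrite("pics/t23.png",t)
for n,x,y in(("side",a,b),("top",t0,t)):
    m=(np.abs(x-y.astype(int)).max(2)>45).astype(np.uint8);m=cv2.morphologyEx(m,cv2.MORPH_OPEN,np.ones((3,3)))
    k,_,st,c=cv2.connectedComponentsWithStats(m);print(n,[(q[:5].tolist()) for q in st[1:] if q[4]>25])
c=cal("side")
for X in((.4432,.0843,.171),(.6465,.1038,.171)):print(proj(c,X))
```

```text
42.725 [ 0.42349483 -0.06782763  0.42969124] 0.040220147182912606 [-0.1  0.2  0.5]
side [[359, 0, 42, 18, 569], [393, 0, 119, 92, 5726], [474, 3, 11, 13, 74], [502, 7, 9, 9, 42], [465, 10, 8, 7, 30], [445, 14, 6, 5, 26], [342, 17, 48, 59, 1455], [329, 26, 12, 18, 139], [309, 59, 5, 6, 26], [303, 69, 48, 20, 426], [256, 80, 7, 10, 45], [294, 86, 19, 19, 221], [313, 100, 17, 15, 83], [259, 108, 17, 19, 132], [319, 112, 21, 30, 419], [286, 125, 10, 9, 62], [270, 162, 25, 16, 232], [465, 168, 47, 63, 1580], [301, 185, 152, 89, 5151], [506, 225, 6, 7, 27], [497, 233, 8, 11, 44], [465, 240, 12, 4, 44], [478, 243, 16, 15, 76], [405, 256, 66, 61, 1088], [475, 258, 36, 20, 439], [403, 270, 88, 75, 2430], [409, 286, 6, 6, 29], [295, 290, 114, 94, 4081], [187, 345, 4, 8, 29], [380, 352, 77, 32, 1271], [478, 353, 34, 29, 490], [168, 359, 19, 16, 174], [462, 373, 36, 11, 262]]
top [[275, 181, 28, 7, 115], [274, 187, 37, 41, 1128], [222, 229, 143, 155, 9564], [31, 303, 59, 58, 1716], [100, 304, 116, 80, 3405], [0, 333, 36, 51, 1210], [250, 375, 16, 9, 120]]
[270.52522836 216.09538113]
[191.21154131 188.43425224]
```

The frame differences show only the arm with its shadow and the emptied carrier cup. The tray outline, small lamp and bystanders are unchanged. I hand the job in.

```bash
python3 -c "
from h import *
print(order.close_job())"
```

```text
the job is handed in; nothing more can be done
None
```

The large-globe lamp is packed in the case's empty +y cup, released there, and the tray is shut. I handed the job in at about 43 s of the 67 s, with the gripper clear of everything.

**What I did**
- I lifted the tray by its handle to its stop and let go.
- Moves cannot tilt the tool directly, so I pushed the arm past its reach limit until it leaned about 34°. I then gripped the lamp leaning and slid it under the tray's edge along that lean.
- I released the lamp in the cup, turned the gripper, gripped the handle and brought the tray down along its arc.

**What went wrong**
- My first lift had a sign error and dragged the lamp across the rim of its carrier cup. It swivelled about 20° in the grip.
- My first attempt to straighten it, with the globe back in the cup, pressed it against the cup with up to about 19 N. I then released it, nudged it upright with closed fingers and regripped it higher.
- No wrist force or gripper reading was alarming, but I did not read the forces during the drag itself, and a light knock there can't be ruled out.

**Last checks**
- **Lamp in the cup:** it made contact within about 1 mm of the predicted seat height. After release, its globe was within 1 px of the expected position and the cap end was in line. The cup position from the wrist camera differed from the overhead fit by about 2.5 mm, so I split the difference.
- **Tray shut:** it travelled 125 mm forward and 54.9 mm down, against 126 and 55 nominal.
- **Rest of the scene:** comparing the first and last pictures showed only the arm, its shadows and the emptied carrier cup as different. Once the tray was shut I had no view of the lamp inside.

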